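Unlatch a book rack's end stop with a dowel and pack the books snug

ROBOT

A 6-joint arm with a two-finger parallel gripper is mounted at the origin on the work surface. World frame = base frame: x ahead of the robot, y to its left, z up, the work surface at z = 0. Lengths are in m, angles in rad, forces in N, time in s.
With the tool pointing down it reaches from about 0.25 to 0.8 m from the base axis. Payload 8.5 kg.
Tool frame: the origin (TCP) lies on the centre line of the jaws, within the pads' length; the fingertips stand 8 mm ahead of it and the grasp point (between the pads) lies 11 mm behind it; z points along the fingers, y is the direction in which the jaws open and shut (so a half turn about z gives the same grasp; the last joint's range is limited). The gripper opens to 85 mm and grips with 20 to 120 N. Pads are 22 mm wide; open, the fingers measure 114 mm over their backs; the gripper's body (76 mm by 85 mm) begins 54 mm behind the grasp point. The pads swing forward as they close: fully open they stand 13 mm farther back than shut.
Start: joints at [0, 0.238, -0.013, 1.319, 0, 1.571], TCP at [0.525, -0, 0.239] pointing down, gripper open.
Joint ranges: [-2.66, 2.66], [-1.03, 1.9], [-1.14, 1.46], [-1.82, 2.27], [-1.45, 1.34], [-3.14, 3.14]. Speed limits (rad/s): [2.22, 2.22, 2.79, 3.14, 3.14, 3.14].

INTERFACE

Orientations are given as a rotation vector (axis times angle).
In Python, from bench import env gives the robot as it stands.
- The arm moves only by the shell command python3 -m handwheel 'ROWS' [OPENING]. ROWS is JSON, a list of rows, each a list of 2 entries, a list of its own where there are three numbers: the shift along the tool's x, y, z in mm, then the turn, a rotation vector about the tool's x, y, z in degrees. In form: [[[dx, dy, dz], [ax, ay, az]], ...]. A call has 1 to 8 rows; each row shifts and turns the pose as measured when the row begins, along the tool's axes as they then stand; what a row does not reach is not made up. A row lasts 1/12 s, in which the tool goes at most 41.7 mm and 7.16 degrees, less where a joint would pass 70% of its speed; a pose out of reach is approached as far as the arm can. A call is refused whole if a number of a shift passes 41.7 or a number of a turn 7.16, either way. A call with a gripper value outside its range is refused whole. OPENING is the closure in counts, from 0 (fully open) to 255 (shut), set as the call begins (- or left out, the last holds). The fingers move at their own pace and stop on an object; the grip force is fixed at half the most. Time passes only in rows, so rows that do not move let the fingers close. It gives the time, the measured TCP pose, the force and the opening at its end, in the units of the state.
- env.state(): the state, without advancing time (a new reading comes with each control period).
- env.camera(name): name is "scene" or "side" or "wrist"; returns the picture (420x560x3 uint8, red, green, blue); there is no depth.
- env.camera_model(name): a dict with "mtx" (3x3 intrinsics, pixels), "position" and "orientation" of the camera in the world. Camera axes: x right, y up, looking along -z (the intrinsics and any distortion apply to the point x, -y, -z); pixel columns grow to the right and rows downward; lengths in m; the calibration is good to about 2 mm. A picture is of the moment at which its call begins: read the wrist's pose just before it. camera_model takes no time and is no camera call; for the wrist camera it gives the pose at the moment of the call.
- env.hand_in(): hands the job in, once; it reports no verdict.
The state is a dict: "t": time; "joint_positions": joint angles; "joint_vel": joint speeds; "tau": joint torques, N m; "eef_pos": TCP position; "tool_rot": TCP orientation; "ft_force": force on the tool from outside, world axes, zero at the start; "moment": the same for the moment, N m; "width": finger opening in m.
Only numpy, scipy, OpenCV 4.12 (cv2) and the standard library are available. Lean on these libraries where they do the work, as an engineer would, in place of code of your own. Each camera call takes 0.05 s, during which the arm holds its last target.

TASK

On this garage-sale table, use the wooden dowel to push the spring catch through the yellow-ringed hole in the end of the green book rack, from outside, so that the parked yellow end stop springs free; then lay the dowel back down flat on the bare table. Stand the red and the blue book upright in the rack, side by side with the brown one, between the stop and the fixed end wall (set them down, do not drop them), and push the stop towards the wall until all three books are snug. Leave the other goods where they stand.

Things in the scene. Friction and masses are not known exactly. Their poses are not given: they have to be found in the camera images.
- rack: Green steel book rack, fixed. Origin on the table; its y runs along it from latch housing to end wall, z up. Floor 8 mm thick, y=-137..+167 mm; side rails 20 mm high leave 122 mm between them (x=+-61). End wall: inner face y=+155, 12 mm thick, 105 mm high. Latch housing: 100 mm wide, y=-137 (outer face, with the hole) to -85, 101 mm high, clear lid with a yellow stripe over the hole.
- hole (a point): Centre of the mouth of the release hole, ringed yellow, in the housing's outer face: 21 mm diameter, 42 mm above the table, plate 10 mm thick. Axes as the rack's: straight in is +y, level. The orange catch stands 16.5 mm inside the mouth; it lets go when pushed about 9 mm farther (tip about 26 mm in, about 8 N) and meets its limit with the tip about 30 mm in (about 10 N).
- catch (a joint): Orange spring catch behind the hole, turns: 0 rad at rest (holding the stop when that is parked), lets go at about 0.34, limit 0.50. It springs back when the dowel is withdrawn.
- stop (a joint): Yellow sliding end stop. Value in m along the rack's +y: 0 parked and latched (front face at rack y=-70 mm, 225 mm from the wall); when the catch lets go a spring plunger drives it to about 0.035, and from there it slides with light friction (a few N) and stays where it is left. Limit 0.20. With the three books (90 mm together) snug it reads about 0.135.
- stop_back (a point): Middle of the top edge of the stop's back face (the face to push on, looking to the rack's -y). The stop is a plate 112 mm wide, 12 mm thick, from 10 to 120 mm above the table, so its top 19 mm stand clear of the housing. Axes as the rack's.
- dowel_grip (a point): Centre of the dowel's grip, a black square bar 50 x 22 x 22 mm; lying, 11 mm above the table. Its x runs along the dowel towards the tip. A round wooden rod, 12 mm diameter, 70 mm long, sticks out of the grip's end; 50 g in all. It lies stably on the square grip, the rod in the air.
- dowel_tip (a point): Centre of the tip of the dowel's rod, 95 mm from the centre of the grip. Axes as dowel_grip.
- red_book_c (a point): Centre of the red book, standing upright: 100 mm deep (its x, spine to -x), 34 mm thick (its y), 140 mm high (z); about 0.3 kg. Either way round will do in the rack.
- blue_book_c (a point): Centre of the blue book, standing upright: 100 x 30 (thick, its y) x 140 mm, about 0.3 kg. Either way round will do.
- brown_book_c (a point): Centre of the brown book, 100 x 26 (thick, its y) x 140 mm, about 0.24 kg, which already stands loose in the rack, near the fixed end wall.
- mug: Yellow mug, 76 mm wide, 85 mm high, handle at its +y; origin under its centre. Leave alone.
- tin: Tin can with a green label, 66 mm wide, 90 mm high; origin under its centre. Leave alone.
- candlestick: Brass candlestick, foot 80 mm wide, 150 mm high; origin under its centre. Leave alone.
- jar: Amber glass jar, 72 mm wide, 110 mm high; origin under its centre. Leave alone.
- vase: Blue vase, 80 mm wide, 130 mm high; origin under its centre. Leave alone.
- bowl: White bowl, 110 mm wide, 50 mm high; origin under its centre. Leave alone.
- screwdriver: Screwdriver lying along its x; origin under its middle. Leave alone.
There are look-alikes about, which are no part of the job. Leave any orange or pink look-alike of the part that bears blue_book_c alone.

How it is judged:
By the outcome, as a careful person would: the job done as asked, in the order asked, and still so for the second after the job is handed in, with the robot touching nothing.
It also fails if it takes over 72 s, if anything falls off the work surface, if the arm or the gripper's body presses on something with over 40 N, if the wrist force passes 120 N, or if a joint passes its speed limit or range.

## Working session

There is one attempt and no reset: what is moved stays moved. The work goes in short steps, Python scripts to look and compute and a shell command to move; the robot and the scene stay as the last step left them, time stands still between calls to the robot, and variables do not carry over. Pictures are saved under pics/ and viewed, and the job is handed in when it is done.

```bash
ls; mkdir -p pics
python3 - <<'E'
from bench import env
import cv2
s=env.state();print(s)
for n in ["scene","side","wrist"]:
    m=env.camera_model(n);print(n,m)
    im=env.camera(n);cv2.imwrite(f"pics/{n}0.png",im[:,:,::-1])
E
```

```text
pics
{'t': 0.0, 'joint_positions': array([ 5.30824135e-06,  2.38754312e-01, -1.42757651e-02,  1.31922170e+00,
       -1.52480052e-05,  1.57082814e+00]), 'joint_vel': array([ 0.0010213 ,  0.00045235, -0.00040402,  0.0011515 , -0.00016092,
        0.00083627]), 'tau': array([ 1.29771975e-03, -5.38790166e+01,  3.46437156e+01,  1.83730113e-02,
        1.69192181e-04,  6.54446694e-05]), 'eef_pos': array([ 5.24573883e-01, -1.77153917e-06,  2.38683145e-01]), 'tool_rot': array([-2.22075050e+00, -2.22069166e+00,  1.63303164e-03]), 'ft_force': array([-0.03381335, -0.11653685,  0.26337496]), 'moment': array([0.05750635, 0.01593254, 0.00835739]), 'width': 0.08540958682122166}
scene {'mtx': array([[536.89594261,   0.        , 275.35309252],
       [  0.        , 536.89594261, 204.60980716],
       [  0.        ,   0.        ,   1.        ]]), 'position': array([ 1.32556492, -0.73116009,  1.31972284]), 'orientation': array([0.67974673, 0.29235803, 0.77156502])}
side {'mtx': array([[421.45856459,   0.        , 278.93812162],
       [  0.        , 421.45856459, 208.92405618],
       [  0.        ,   0.        ,   1.        ]]), 'position': array([ 0.12999689, -0.79969916,  0.72712305]), 'orientation': array([ 0.9577284 , -0.21002204, -0.43703458])}
wrist {'mtx': array([[345.21731717,   0.        , 284.47257997],
       [  0.        , 345.21731717, 208.84215196],
       [  0.        ,   0.        ,   1.        ]]), 'position': array([0.52557973, 0.07456783, 0.37190148]), 'orientation': array([-0.29606836,  0.00074388, -0.00162904])}
```

View pics/scene0.png

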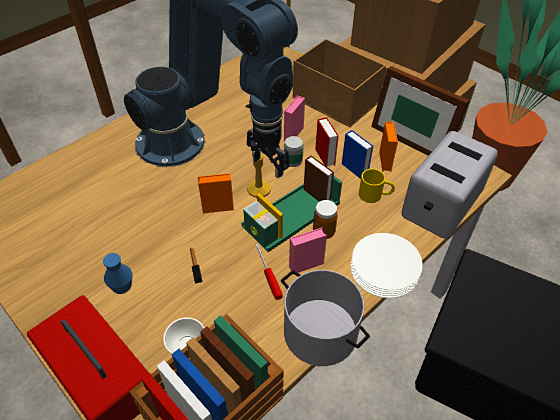

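View pics/side0.png

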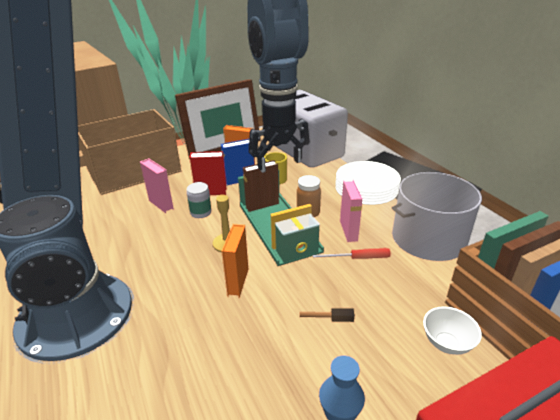

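View pics/wrist0.png

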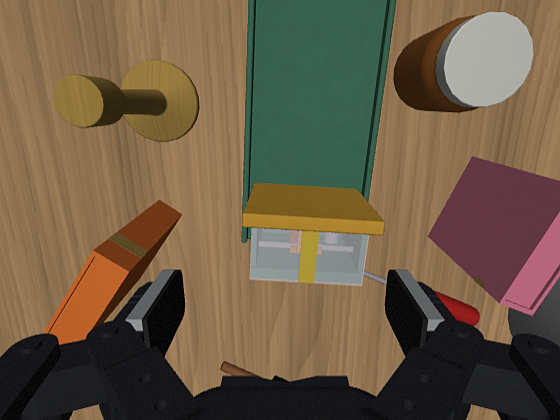

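```bash
cat > h.py <<'E'
import numpy as np, cv2
from scipy.spatial.transform import Rotation as R
class Cam:
    def __init__(s,m):
        s.K=np.array(m["mtx"]);s.p=np.array(m["position"]);s.R=R.from_rotvec(m["orientation"]).as_matrix()
    def ray(s,u,v):
        d=np.linalg.solve(s.K,[u,v,1.]);d=s.R@np.array([d[0],-d[1],-d[2]]);return d/np.linalg.norm(d)
    def plane(s,u,v,z):
        d=s.ray(u,v);return s.p+d*(z-s.p[2])/d[2]
    def proj(s,P):
        q=s.R.T@(np.array(P)-s.p);q=s.K@np.array([q[0],-q[1],-q[2]]);return q[:2]/q[2]
def tri(obs):
    A=np.zeros((3,3));b=np.zeros(3)
    for c,(u,v) in obs:
        d=c.ray(u,v);M=np.eye(3)-np.outer(d,d);A+=M;b+=M@c.p
    X=np.linalg.solve(A,b);return X,[np.round(c.proj(X)-np.array(uv),1).tolist() for c,uv in obs]
def cams():
    from bench import env
    return {n:Cam(env.camera_model(n)) for n in ["scene","side","wrist"]}
def crop(f,x0,y0,x1,y1,k,out):
    im=cv2.imread(f)[y0:y1,x0:x1];cv2.imwrite(out,cv2.resize(im,None,fx=k,fy=k,interpolation=cv2.INTER_CUBIC))
E
python3 - <<'E'
from h import *
crop('pics/scene0.png',180,90,420,270,3.3,'pics/s0c.png')
crop('pics/side0.png',130,110,370,290,3.3,'pics/d0c.png')
E
```

```text
(no output)
```

View pics/s0c.png

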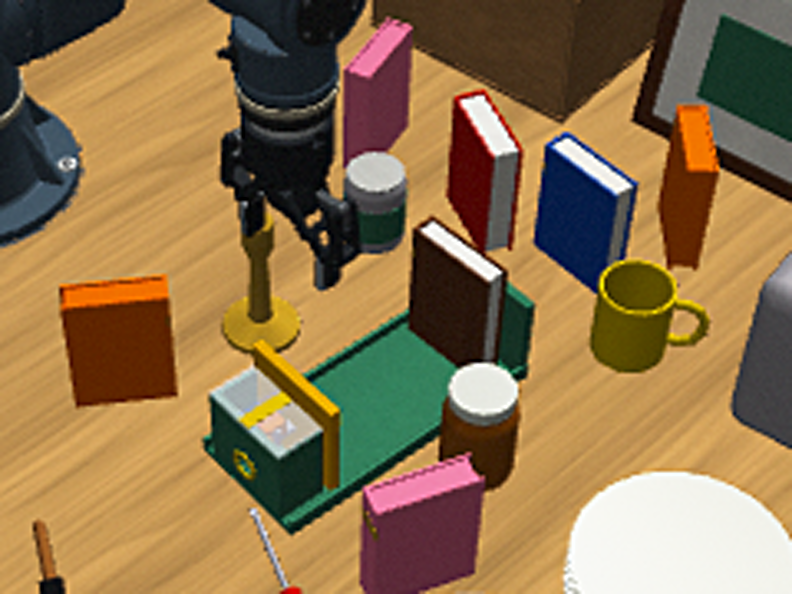

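View pics/d0c.png

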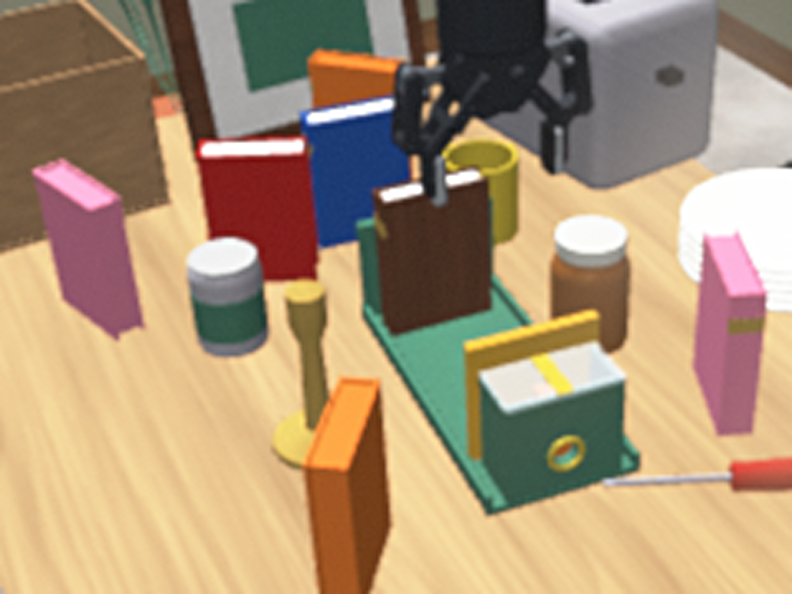

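Run:
```python
from h import *
a=cv2.imread('pics/scene0.png');b=cv2.imread('pics/side0.png')
def c(im,x0,y0,w,h,k): return cv2.resize(im[y0:y0+h,x0:x0+w],None,fx=k,fy=k,interpolation=cv2.INTER_CUBIC)
cv2.imwrite('pics/q1.png',np.hstack([c(a,310,110,70,70,5.7),c(b,185,130,70,70,5.7)]))
cv2.imwrite('pics/q2.png',np.hstack([c(a,235,185,60,70,6.5),c(b,260,195,70,70,5.7)[:455]] if 0 else [c(a,235,190,66,66,6),c(b,260,198,66,66,6)]))
cv2.imwrite('pics/q3.png',np.hstack([c(a,170,235,66,66,6),c(b,295,285,66,66,6)]))
```

```text
(no output)
```

View pics/q1.png

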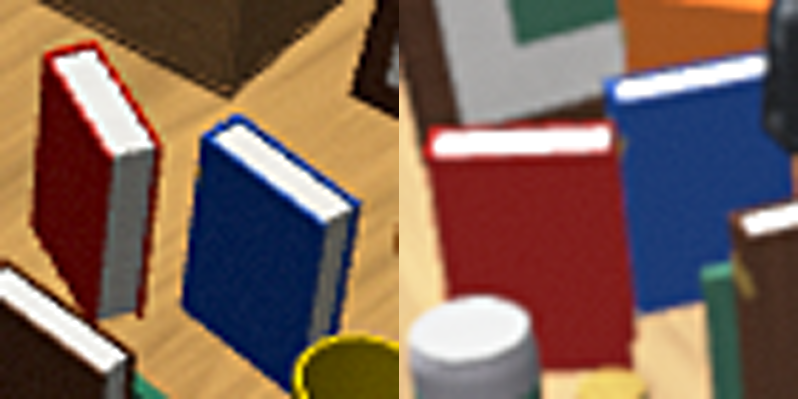

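View pics/q2.png

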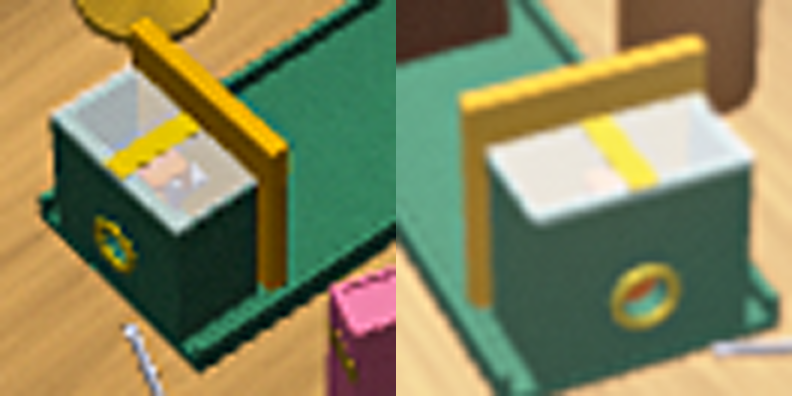

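View pics/q3.png

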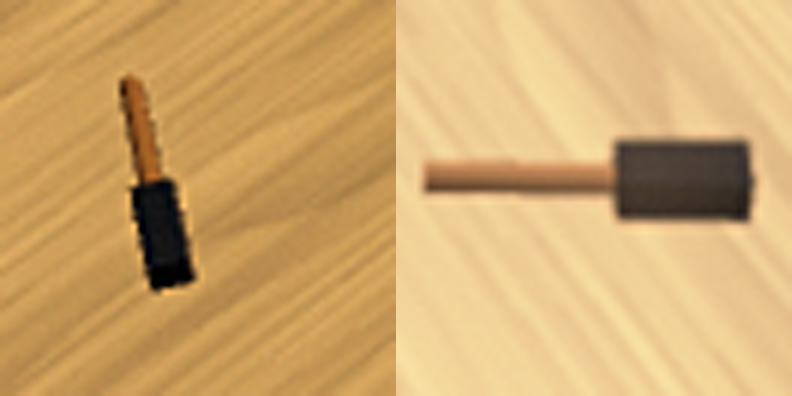

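Run:
```python
from h import *
C=cams();S,D,W=C['scene'],C['side'],C['wrist']
q1s=lambda u,v:(310+u/5.7-.4,110+v/5.7-.4); q1d=lambda u,v:(185+(u-399)/5.7-.4,130+v/5.7-.4)
q2s=lambda u,v:(235+u/6-.4,190+v/6-.4); q2d=lambda u,v:(260+(u-396)/6-.4,198+v/6-.4)
q3s=lambda u,v:(170+u/6-.4,235+v/6-.4); q3d=lambda u,v:(295+(u-396)/6-.4,285+v/6-.4)
r=lambda x:np.round(x*1000,1)
def rep(n,pts):
    P=np.array(pts);print(n,r(P[:,:2]).tolist(),'c',r(P.mean(0)),'sides',[float(r(np.linalg.norm(P[i]-P[i-1]))) for i in range(len(P))])
rep('red s',[S.plane(*q1s(*p),.14) for p in [(45,52),(97,43),(160,148),(105,158)]])
rep('red d',[D.plane(*q1d(*p),.14) for p in [(432,158),(432,125),(613,123),(612,155)]])
rep('blue s',[S.plane(*q1s(*p),.14) for p in [(203,130),(240,117),(360,205),(325,222)]])
rep('blue d',[D.plane(*q1d(*p),.14) for p in [(612,103),(608,80),(765,55),(765,80)]])
t=lambda a,b:print(r(tri([(S,a),(D,b)])[0]),tri([(S,a),(D,b)])[1])
print('hole');t(q2s(114,246),q2d(647,296))
print('dowel tip');t(q3s(131,80),q3d(427,177))
print('grip end/rod root');t(q3s(155,183),q3d(614,178))
rep('grip s',[S.plane(*q3s(*p),.022) for p in [(133,187),(175,181),(194,262),(148,270)]])
rep('grip d',[D.plane(*q3d(*p),.022) for p in [(613,145),(750,142),(747,185),(615,185)]])
print('stop back top L,R');
t(q2s(133,30),q2d(463,108));t(q2s(275,158),q2d(703,50))
print('housing outer top corners');t(q2s(52,118),q2d(540,222));
rep('housing lid s z.101',[S.plane(*q2s(*p),.101) for p in [(52,118),(183,235),(258,182),(130,68)]])
rep('housing lid d z.101',[D.plane(*q2d(*p),.101) for p in [(540,222),(753,160),(695,97),(488,150)]])
# wrist: rails
for p in [(250,1),(243,240),(393,1),(365,200)]: print('wrist z.02',p,r(W.plane(*p,.02)))
for p in [(250,283),(364,285),(367,235),(252,228)]: print('wrist z.101',p,r(W.plane(*p,.101)))
```

```text
red s [[393.1, 355.5], [408.9, 384.0], [498.2, 340.9], [482.0, 311.5]] c [445.6 348.  140. ] sides [99.2, 32.6, 99.2, 33.5]
red d [[394.7, 348.9], [406.2, 387.0], [494.2, 341.4], [480.5, 305.9]] c [443.9 345.8 140. ] sides [96.0, 39.8, 99.1, 38.1]
blue s [[505.0, 370.6], [512.3, 394.9], [609.3, 386.6], [604.7, 361.3]] c [557.8 378.3 140. ] sides [100.1, 25.3, 97.3, 25.7]
blue d [[502.3, 365.0], [510.6, 393.8], [601.5, 381.2], [588.5, 350.9]] c [550.7 372.7 140. ] sides [87.3, 29.9, 91.8, 33.0]
hole
[543.1 -77.8  42.2] [[-0.0, 0.0], [-0.0, -0.0]]
dowel tip
[ 445.  -244.7   11.9] [[-0.2, 0.4], [-0.4, -0.5]]
grip end/rod root
[ 504.6 -276.6   13.4] [[-0.4, 0.8], [-0.8, -0.9]]
grip s [[503.0, -286.3], [514.4, -269.3], [557.7, -292.0], [546.1, -310.7]] c [ 530.3 -289.6   22. ] sides [49.5, 20.5, 48.9, 22.0]
grip d [[508.3, -272.4], [553.4, -294.4], [540.7, -310.8], [498.7, -288.8]] c [ 525.3 -291.6   22. ] sides [19.0, 50.2, 20.7, 47.3]
stop back top L,R
[490.7 -13.8 116.1] [[0.1, -0.4], [0.3, 0.4]]
[601.6 -21.4 115.5] [[0.0, -0.1], [0.1, 0.1]]
housing outer top corners
[494.7 -73.6  97. ] [[-0.0, 0.1], [-0.1, -0.1]]
housing lid s z.101 [[497.1, -75.4], [597.2, -79.1], [598.3, -29.8], [499.4, -24.7]] c [548.  -52.3 101. ] sides [50.7, 100.1, 49.3, 99.1]
housing lid d z.101 [[492.4, -78.8], [589.8, -83.1], [591.5, -32.2], [495.6, -24.9]] c [542.3 -54.8 101. ] sides [54.1, 97.5, 50.9, 96.1]
wrist z.02 (250, 1) [494.6 163.   20. ]
wrist z.02 (243, 240) [479.8 -68.4  20. ]
wrist z.02 (393, 1) [623.4 162.7  20. ]
wrist z.02 (365, 200) [610.5 -23.2  20. ]
wrist z.101 (250, 283) [495.  -76.1 101. ]
wrist z.101 (364, 285) [595.2 -78.3 101. ]
wrist z.101 (367, 235) [594.7 -31.2 101. ]
wrist z.101 (252, 228) [498.2 -24.8 101. ]
```

The real books are the two with white page edges: red at scene (326,142) and blue at (357,155). The orange (215,193), (388,147) and pink (295,117), (307,250) boxes are the look-alikes, and the crops confirm this. The hole is at about (0.544, -0.078, 0.042) and the rack yaw is about -3.7°. The dowel grip is at about (0.528, -0.290), pointing at 151.5°. I'll move above the dowel.

```bash
python3 -m handwheel '[[[-41,0,10],[0,0,-7]],[[-41,5,12],[0,0,-7]],[[-40,10,12],[0,0,-7]],[[-38,15,12],[0,0,-7]],[[-36,19,12],[0,0,-7]],[[-34,22,12],[0,0,-7]],[[-30,24,10],[0,0,-7]],[[-20,20,10],[0,0,-7]]]' 0
python3 - <<'E'
from h import *
from bench import env
s=env.state();print(s['t'],s['eef_pos'],R.from_rotvec(s['tool_rot']).as_matrix().round(3).tolist())
E
```

```text
t: 0.82
eef_pos: [0.7165, -0.1923, 0.1498]
tool_rot: [0.908, 3.006, 0.0]
ft_force: [0.6, 0.5, -0.4]
width: 0.0855
0.8167 [ 0.71645619 -0.19226284  0.14981374] [[-0.833, 0.554, 0.001], [0.554, 0.833, -0.0], [-0.001, 0.0, -1.0]]
```

```bash
cat >> h.py <<'E'
def st():
    from bench import env
    s=env.state();return s,np.array(s['eef_pos']),R.from_rotvec(s['tool_rot']).as_matrix()
def go(target,ang=None,n=None):
    """world target (mm) and tool-x heading (deg): print delta in tool axes (mm) and rotvec deg"""
    s,p,M=st();d=M.T@(np.array(target)/1000-p)*1000
    print('t',round(s['t'],2),'p',(p*1000).round(1),'w',round(s['width']*1000,1),'F',np.round(s['ft_force'],1),'heading',np.degrees(np.arctan2(M[1,0],M[0,0])).round(2),'tilt z',M[:,2].round(3))
    print('tool delta',d.round(1),'rows',np.ceil(np.abs(d).max()/41.7))
    if ang is not None:
        a=np.radians(ang);T=np.column_stack([[np.cos(a),np.sin(a),0],[np.sin(a),-np.cos(a),0],[0,0,-1]])
        print('turn',np.degrees(R.from_matrix(M.T@T).as_rotvec()).round(2))
E
python3 -m handwheel '[[[21,-37,0],[0,0,0]],[[21,-37,0],[0,0,-3]],[[21,-37,0],[0,0,-3]],[[21,-37,0],[0,0,0]],[[21,-37,0],[0,0,0]]]'
python3 - <<'E'
from h import *
from bench import env
go([528,-290,150],151.5)
W=Cam(env.camera_model('wrist'));im=env.camera('wrist');cv2.imwrite('pics/w1.png',im[:,:,::-1])
E
```

```text
t: 1.23
eef_pos: [0.5464, -0.2975, 0.1241]
tool_rot: [-0.706, -3.042, -0.008]
ft_force: [0.7, -1.0, -1.1]
width: 0.0853
t 1.23 p [ 546.4 -297.5  124.1] w 85.3 F [ 0.7 -1.  -1.1] heading 153.85 tilt z [-0.017  0.009 -1.   ]
tool delta [ 20.3  -1.4 -25.5] rows 1.0
turn [ 0.02 -1.1   2.35]
```

View pics/w1.png

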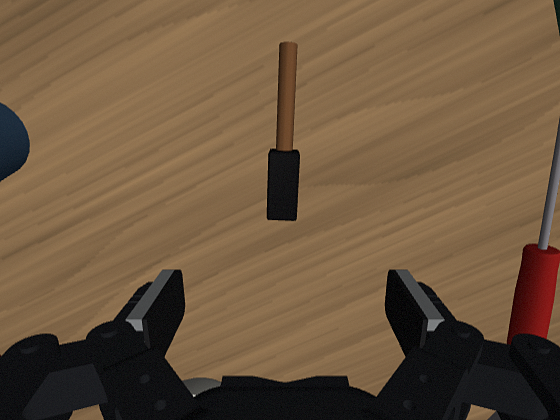

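The picture shows the dowel: tip at (288,43), grip corners (268,150) to (297,220), and the screwdriver to the right.

Run:
```python
from h import *
from bench import env
W=Cam(env.camera_model('wrist'))
tip=W.plane(288,43,.014);P=[W.plane(*p,.022) for p in [(269,150),(300,150),(297,220),(268,219)]]
c=np.mean(P,0);print(tip.round(4),c.round(4),np.linalg.norm(tip-c), np.degrees(np.arctan2(*(tip-c)[[1,0]])))
go([c[0]*1000,c[1]*1000,13],np.degrees(np.arctan2(*(tip-c)[[1,0]])))
```

```text
[ 0.4393 -0.248   0.014 ] [ 0.5211 -0.292   0.022 ] 0.09326009060862533 151.69429071145467
t 1.28 p [ 540.  -300.9  124.3] w 85.5 F [-4.6 -1.9 -1.4] heading 153.63 tilt z [-0.021  0.008 -1.   ]
tool delta [ 18.4  -0.2 111.7] rows 3.0
turn [-0.13 -1.31  1.94]
```

```bash
python3 -m handwheel '[[[0,0,0],[0,0,0]],[[12,0,20],[0,-1,1]],[[0,0,20],[0,0,0.5]],[[0,0,0],[0,0,0]]]'
python3 - <<'E'
from h import *
from bench import env
go([527.5,-289.5,13],151.6)
W=Cam(env.camera_model('wrist'));im=env.camera('wrist');cv2.imwrite('pics/w2.png',im[:,:,::-1]);
hsv=cv2.cvtColor(im,cv2.COLOR_RGB2HSV)
m=((im.max(2)<45)*255).astype(np.uint8);m[240:]=0
n,l,s,c=cv2.connectedComponentsWithStats(m)
for i in range(1,n):
    if s[i,4]>300: 
        r=cv2.minAreaRect(cv2.findContours((l==i).astype(np.uint8),0,1)[0][0]);b=cv2.boxPoints(r);print(s[i],b.round(0).tolist(),W.plane(*b.mean(0),.022))
E
```

```text
t: 1.62
eef_pos: [0.5259, -0.2981, 0.0841]
tool_rot: [-0.767, -3.042, 0.002]
ft_force: [0.6, 0.7, -0.3]
width: 0.0856
t 1.62 p [ 525.9 -298.1   84.1] w 85.6 F [ 0.6  0.7 -0.3] heading 151.71 tilt z [-0.004 -0.    -1.   ]
tool delta [ 2.4  8.5 71.1] rows 2.0
turn [-0.13 -0.22  0.11]
[ 281  127   36  113 2024] [[281.0, 239.0], [281.0, 127.0], [316.0, 127.0], [316.0, 239.0]] [ 0.50351989 -0.27650228  0.022     ]
```

View pics/w2.png

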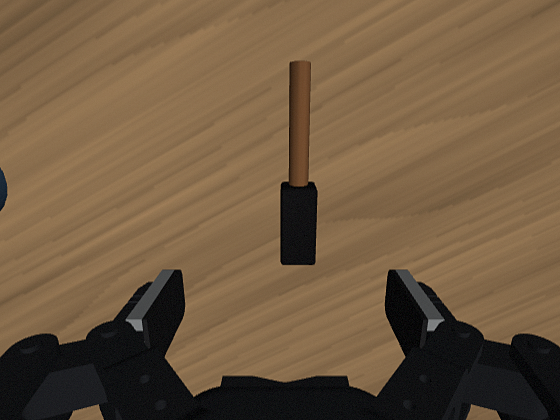

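Run:
```python
from h import *
from bench import env
W=Cam(env.camera_model('wrist'))
tip=W.plane(300,62,.014);c=W.plane(298.5,224,.022)
print(tip,c,np.linalg.norm(tip-c))
go([c[0]*1000,c[1]*1000,13],np.degrees(np.arctan2(*(tip-c)[[1,0]])))
```

```text
[ 0.44624874 -0.24496539  0.014     ] [ 0.52675559 -0.28844453  0.022     ] 0.09184654695271177
t 1.67 p [ 526.4 -298.1   85.6] w 85.3 F [1.3 0.4 1.3] heading 151.76 tilt z [-0.004 -0.001 -1.   ]
tool delta [ 4.   8.8 72.6] rows 2.0
turn [-0.13 -0.18  0.13]
```

```bash
python3 -m handwheel '[[[3,8,25],[0,0,0]],[[0,1,25],[0,0,0]],[[0,0,20],[0,0,0]],[[0,0,0],[0,0,0]]]'
python3 - <<'E'
from h import *
go([527,-289,12],151.6)
E
```

```text
t: 2.0
eef_pos: [0.5342, -0.2889, 0.0186]
tool_rot: [0.759, 3.044, -0.005]
ft_force: [-0.5, 1.2, 0.3]
width: 0.0855
t 2.0 p [ 534.2 -288.9   18.6] w 85.5 F [-0.5  1.2  0.3] heading 152.01 tilt z [ 0.003 -0.004 -1.   ]
tool delta [ 6.4 -3.5  6.6] rows 1.0
turn [-0.11  0.28  0.41]
```

```bash
python3 -m handwheel '[[[6,-3,6],[0,0,0]],[[0,0,0],[0,0,0]]]'
python3 - <<'E'
from h import *
go([527,-289,12],151.6)
E
```

```text
t: 2.17
eef_pos: [0.5291, -0.2885, 0.0137]
tool_rot: [0.755, 3.044, -0.005]
ft_force: [-0.5, 0.4, 0.3]
width: 0.0852
t 2.17 p [ 529.1 -288.5   13.7] w 85.2 F [-0.5  0.4  0.3] heading 152.14 tilt z [ 0.004 -0.004 -1.   ]
tool delta [ 1.6 -1.5  1.7] rows 1.0
turn [-0.11  0.32  0.54]
```

Good. Now close.

```bash
python3 -m handwheel '[[[1,-1,1],[0,0,-0.4]],[[0,0,0],[0,0,0]],[[0,0,0],[0,0,0]],[[0,0,0],[0,0,0]],[[0,0,0],[0,0,0]],[[0,0,0],[0,0,0]],[[0,0,0],[0,0,0]],[[0,0,0],[0,0,0]]]' 255
python3 - <<'E'
from h import *
go([527,-289,12],151.6)
E
```

```text
t: 2.83
eef_pos: [0.531, -0.2909, 0.019]
tool_rot: [0.741, 3.039, -0.009]
ft_force: [0.6, 0.0, -0.3]
width: 0.0206
t 2.83 p [ 531.  -290.9   19. ] w 20.6 F [ 0.6  0.  -0.3] heading 152.58 tilt z [ 0.012 -0.009 -1.   ]
tool delta [ 4.6 -0.1  7. ] rows 1.0
turn [-0.11  0.84  0.98]
```

```bash
python3 -m handwheel '[[[0,0,-30],[0,0,0]],[[0,0,-30],[0,0,7]],[[0,0,-10],[0,0,7]],[[0,0,0],[0,0,7]],[[0,0,0],[0,0,7]],[[0,0,0],[0,0,7]],[[0,0,0],[0,0,7]],[[0,0,0],[0,0,7]]]' 255
python3 - <<'E'
from h import *
from bench import env
go([535.1,-222.7,80],86.3)
im=env.camera('wrist');cv2.imwrite('pics/w3.png',im[:,:,::-1])
E
```

```text
t: 3.5
eef_pos: [0.5293, -0.2899, 0.0915]
tool_rot: [1.958, 2.441, 0.001]
ft_force: [-0.7, 0.4, -1.9]
width: 0.0203
t 3.5 p [ 529.3 -289.9   91.5] w 20.3 F [-0.7  0.4 -1.9] heading 102.52 tilt z [ 0.01  -0.007 -1.   ]
tool delta [64.5 20.2 11.1] rows 2.0
turn [ 0.52  0.46 16.22]
```

View pics/w3.png

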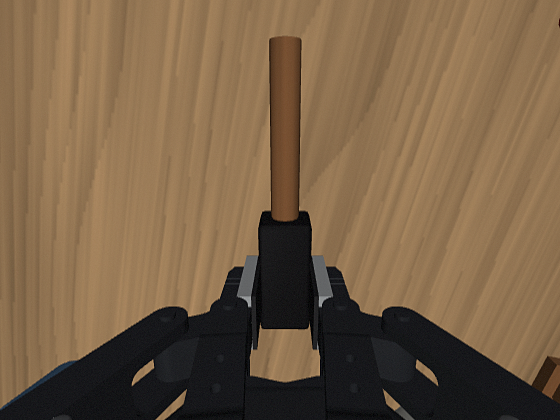

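```bash
python3 -m handwheel '[[[22,7,4],[0,0,5]],[[22,5,4],[0,0,5.5]],[[22,3,4],[0,0,5.5]],[[0,0,0],[0,0,0]],[[0,0,0],[0,0,0]]]' 255
python3 - <<'E'
from h import *
from bench import env
go([535.1,-222.7,80],86.3)
C=cams()
for n in C:
    im=env.camera(n);cv2.imwrite(f'pics/{n}4.png',im[:,:,::-1])
crop('pics/scene4.png',200,170,320,290,4,'pics/a.png');crop('pics/side4.png',250,170,370,290,4,'pics/b.png')
cv2.imwrite('pics/ab4.png',cv2.resize(np.hstack([cv2.imread('pics/a.png'),cv2.imread('pics/b.png')]),(800,400)))
E
```

```text
t: 3.97
eef_pos: [0.5362, -0.2212, 0.0779]
tool_rot: [2.291, 2.133, 0.002]
ft_force: [-0.6, 0.0, -0.4]
width: 0.0206
t 3.97 p [ 536.2 -221.2   77.9] w 20.6 F [-0.6  0.  -0.4] heading 85.91 tilt z [ 0.009 -0.008 -1.   ]
tool delta [-1.6 -0.9 -2.1] rows 1.0
turn [ 0.56  0.4  -0.39]
```

View pics/ab4.png

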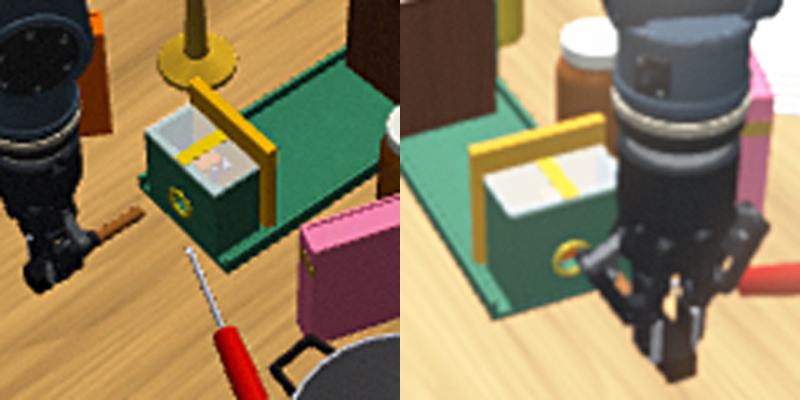

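View pics/wrist4.png

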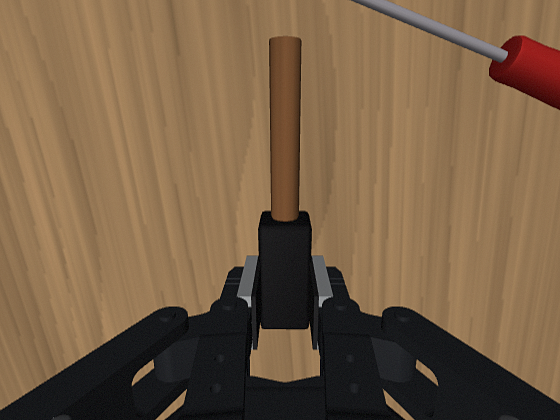

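Run:
```python
from h import *
C=cams();W=C['wrist'];S=C['scene']
s,p,M=st()
X,e=tri([(W,(285.3,40)),(S,(242.2,234))]);print(X,e,'in tool',M.T@(X-p)*1000)
for z in (.07,.075,.08): 
    Y=W.plane(285.3,40,z);print(z,M.T@(Y-p)*1000, S.proj(Y))
for q in [(353,0),(505,55),(520,37),(495,75)]: print(q,W.plane(*q,.015))
G=[W.plane(*q,.077+.011-.004) for q in [(260,222),(310,222)]];print(np.linalg.norm(G[0]-G[1]),M.T@(np.mean(G,0)-p))
```

```text
[ 0.5449786  -0.12470537  0.06816998] [[0.7, -1.8], [-0.2, 0.1]] in tool [98.07650267  1.48991421  9.2722031 ]
0.07 [97.15757339  1.22333893  7.44580335] [241.65128484 233.78276119]
0.075 [96.35751763  1.20755613  2.45087769] [241.34810342 232.84971343]
0.08 [95.55746186  1.19177332 -2.54404797] [241.04337005 231.9118895 ]
(353, 0) [ 0.58113122 -0.10160443  0.015     ]
(505, 55) [ 0.66043041 -0.13288789  0.015     ]
(520, 37) [ 0.66722908 -0.1248027   0.015     ]
(495, 75) [ 0.65621604 -0.14240755  0.015     ]
0.019468332402583225 [ 0.03052482  0.00100603 -0.00609016]
```

```bash
python3 -m handwheel '[[[10,0,13],[0.5,0.4,-0.3]],[[13,0,13],[0,0,0]],[[13,-1,1],[0,0,0]],[[0,0,0],[0,0,0]],[[0,0,0],[0,0,0]]]' 255
python3 - <<'E'
from h import *
from bench import env
s,p,M=st();tip=p+M@[.0968,.0012,.0075];print('tip est',tip.round(4))
go([535,-182,50],86.3)
C=cams();print([C[n].proj(tip).round(1) for n in C],[C[n].proj([.5443,-.078,.042]).round(1) for n in C])
for n in C:
    im=env.camera(n);cv2.imwrite(f'pics/{n}5.png',im[:,:,::-1])
crop('pics/scene5.png',230,200,290,260,6.6,'pics/a.png');crop('pics/side5.png',270,210,330,270,6.6,'pics/b.png')
cv2.imwrite('pics/ab5.png',np.hstack([cv2.imread('pics/a.png'),cv2.imread('pics/b.png')]))
E
```

```text
t: 4.53
eef_pos: [0.5379, -0.1866, 0.0485]
tool_rot: [-2.293, -2.147, -0.001]
ft_force: [1.0, -0.2, 0.1]
width: 0.0201
tip est [ 0.5455 -0.0901  0.041 ]
t 4.53 p [ 537.9 -186.6   48.5] w 20.1 F [ 1.  -0.2  0.1] heading 86.23 tilt z [ 0.001  0.001 -1.   ]
tool delta [ 4.4 -3.2 -1.5] rows 1.0
turn [ 0.03 -0.03 -0.07]
[array([251.1, 233.5]), array([304.6, 249.7]), array([285.2,  41. ])] [array([253.8, 230.9]), array([301.9, 246.9]), array([279.6,   3.8])]
```

View pics/ab5.png

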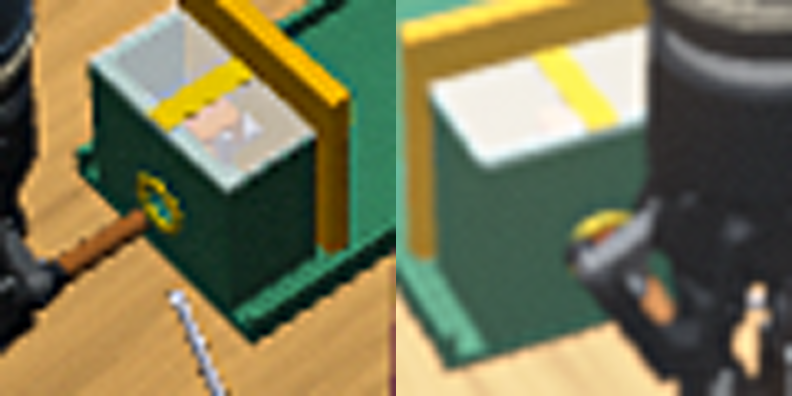

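View pics/wrist5.png

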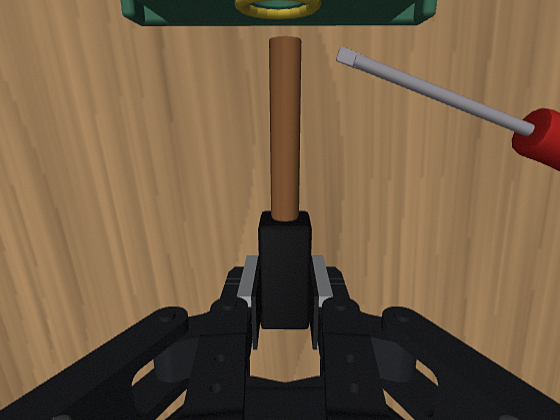

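```bash
python3 -m handwheel '[[[3,-2,-1],[0,0,0]],[[0,0,0],[0,0,0]],[[0,0,0],[0,0,0]]]' 255
python3 - <<'E'
from h import *
from bench import env
s,p,M=st();tip=p+M@[.0968,.0012,.0075];print('tip est',tip.round(4))
go([535,-182,50],86.3)
for n in ['wrist','scene']:
    im=env.camera(n);cv2.imwrite(f'pics/{n}6.png',im[:,:,::-1])
crop('pics/scene6.png',230,200,290,260,6.6,'pics/a.png');crop('pics/wrist6.png',220,0,340,120,3.3,'pics/b.png')
cv2.imwrite('pics/ab6.png',np.hstack([cv2.imread('pics/a.png'),cv2.imread('pics/b.png')]))
E
```

```text
t: 4.93
eef_pos: [0.537, -0.185, 0.0512]
tool_rot: [2.293, 2.143, 0.003]
ft_force: [-0.1, -0.1, -0.4]
width: 0.0203
tip est [ 0.5448 -0.0885  0.0437]
t 4.93 p [ 537.  -185.    51.2] w 20.3 F [-0.1 -0.1 -0.4] heading 86.12 tilt z [ 0.004 -0.001 -1.   ]
tool delta [ 2.9 -2.2  1.2] rows 1.0
turn [ 0.2   0.03 -0.18]
```

View pics/ab6.png

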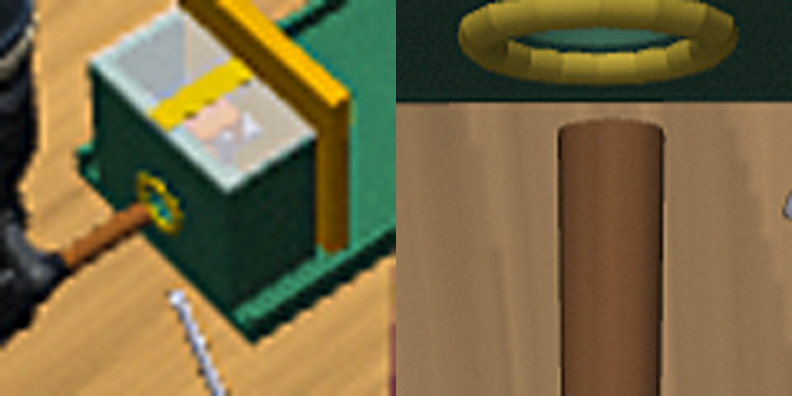

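```bash
python3 -m handwheel '[[[4,-1.5,1],[0,0,0]],[[10,-0.5,0.5],[0,0,-0.2]],[[10,-0.3,0],[0,0,0]],[[0,0,0],[0,0,0]]]' 255
python3 - <<'E'
from h import *
from bench import env
s,p,M=st();tip=p+M@[.0968,.0012,.0075];print('tip est',tip.round(4))
go([535,-182,50],86.3)
for n in ['wrist','scene']:
    im=env.camera(n);cv2.imwrite(f'pics/{n}7.png',im[:,:,::-1])
crop('pics/scene7.png',230,200,290,260,6.6,'pics/a.png');crop('pics/wrist7.png',220,0,340,120,3.3,'pics/b.png')
cv2.imwrite('pics/ab7.png',np.hstack([cv2.imread('pics/a.png'),cv2.imread('pics/b.png')]))
E
```

```text
t: 5.37
eef_pos: [0.536, -0.1593, 0.0496]
tool_rot: [2.291, 2.145, 0.004]
ft_force: [0.2, -0.3, 0.0]
width: 0.02
tip est [ 0.5436 -0.0628  0.0421]
t 5.37 p [ 536.  -159.3   49.6] w 20.0 F [ 0.2 -0.3  0. ] heading 86.24 tilt z [ 0.004 -0.    -1.   ]
tool delta [-22.8   0.5  -0.4] rows 1.0
turn [ 0.22  0.01 -0.06]
```

View pics/ab7.png

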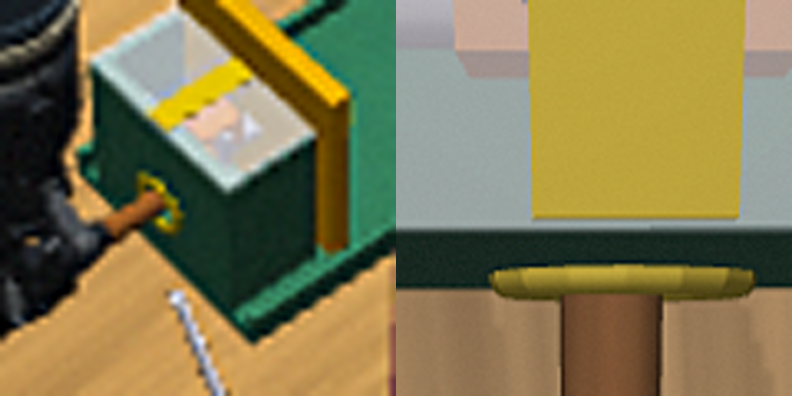

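```bash
python3 -m handwheel '[[[4,0.5,0],[0,0,0]],[[4,0,0],[0,0,0]],[[3,0,0],[0,0,0]]]' 255; python3 -m handwheel '[[[2,0,0],[0,0,0]]]' 255
python3 - <<'E'
from h import *
from bench import env
s,p,M=st();tip=p+M@[.0968,.0012,.0075];print('tip est',tip.round(4))
go([535,-182,50],86.3)
for n in ['wrist','scene']:
    im=env.camera(n);cv2.imwrite(f'pics/{n}8.png',im[:,:,::-1])
crop('pics/scene8.png',230,200,290,260,6.6,'pics/a.png');crop('pics/wrist8.png',220,0,340,120,3.3,'pics/b.png')
cv2.imwrite('pics/ab8.png',np.hstack([cv2.imread('pics/a.png'),cv2.imread('pics/b.png')]))
E
```

```text
t: 5.72
eef_pos: [0.5375, -0.1518, 0.0499]
tool_rot: [2.288, 2.14, -0.005]
ft_force: [-0.9, -10.2, 1.0]
width: 0.0201
t: 5.8
eef_pos: [0.5376, -0.151, 0.05]
tool_rot: [2.288, 2.138, -0.009]
ft_force: [-0.6, -8.2, -0.2]
width: 0.0201
tip est [ 0.5453 -0.0546  0.0414]
t 5.8 p [ 537.6 -151.    50. ] w 20.1 F [-0.6 -8.2 -0.2] heading 86.12 tilt z [ 0.003 -0.011 -1.   ]
tool delta [-31.1  -0.5   0.4] rows 1.0
turn [ 0.22  0.64 -0.18]
```

View pics/ab8.png

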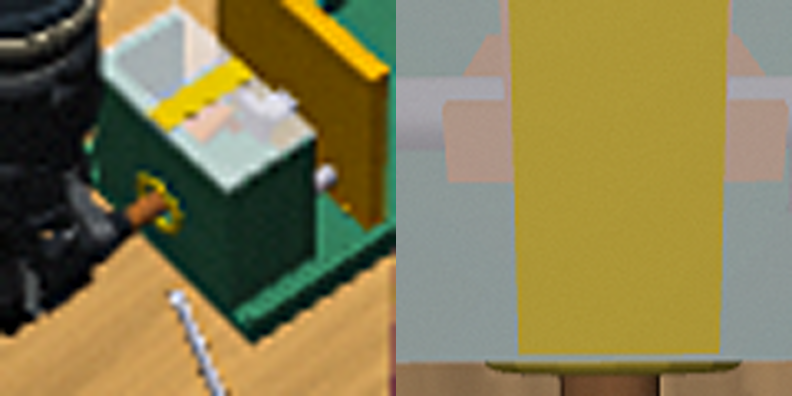

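```bash
python3 -m handwheel '[[[-15,0,0],[0,0.3,0]],[[-20,0,0],[0,0.3,0]],[[-25,0,0],[0,0,0]],[[-30,0,0],[0,0,0]],[[-25,0,8],[0,0,0]],[[0,0,8],[0,0,0]],[[0,0,0],[0,0,0]]]' 255
python3 - <<'E'
from h import *
from bench import env
s,p,M=st();tip=p+M@[.0968,.0012,.0075];print('tip est',tip.round(4))
go([531,-262,19],86.3)
for n in ['scene','side']:
    im=env.camera(n);cv2.imwrite(f'pics/{n}9.png',im[:,:,::-1])
E
```

```text
t: 6.48
eef_pos: [0.5315, -0.2699, 0.0345]
tool_rot: [2.289, 2.143, 0.005]
ft_force: [0.6, 0.4, 0.2]
width: 0.0203
tip est [ 0.5391 -0.1734  0.0269]
t 6.48 p [ 531.5 -269.9   34.5] w 20.3 F [0.6 0.4 0.2] heading 86.21 tilt z [ 0.007 -0.002 -1.   ]
tool delta [ 7.9 -1.1 15.5] rows 1.0
turn [ 0.39  0.1  -0.09]
```

View pics/scene9.png

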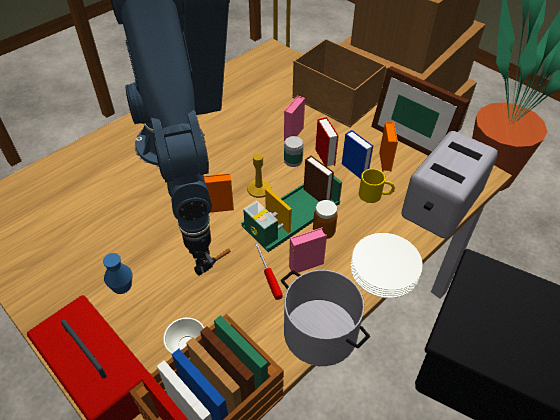

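View pics/side9.png

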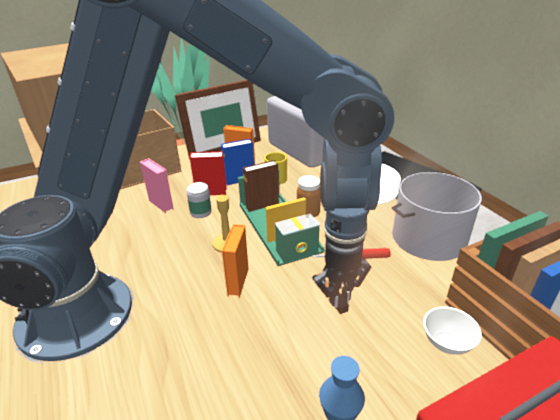

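```bash
python3 -m handwheel '[[[0,0,6],[0.4,0.1,0]],[[0,0,5],[0,0,0]],[[0,0,2.5],[0,0,0]],[[0,0,0],[0,0,0]]]' 255;  python3 - <<'E'
from h import *
go([531,-262,19],86.3)
E
python3 -m handwheel '[[[0,0,1.5],[0,0,0]]]' 255; python3 -m handwheel '[[[0,0,1.5],[0,0,0]]]' 255
```

```text
t: 6.92
eef_pos: [0.533, -0.2661, 0.0219]
tool_rot: [2.288, 2.152, 0.001]
ft_force: [-0.8, 0.1, -0.2]
width: 0.02
t 6.92 p [ 533.  -266.1   21.9] w 20.0 F [-0.8  0.1 -0.2] heading 86.49 tilt z [ 0.001 -0.    -1.   ]
tool delta [ 4.  -2.2  2.9] rows 1.0
turn [ 0.04 -0.    0.19]
t: 7.0
eef_pos: [0.5332, -0.2656, 0.0205]
tool_rot: [2.287, 2.153, 0.001]
ft_force: [0.5, -0.2, -0.5]
width: 0.0202
t: 7.08
eef_pos: [0.5333, -0.2651, 0.0189]
tool_rot: [2.287, 2.154, 0.001]
ft_force: [0.7, -0.1, -2.0]
width: 0.0205
```

```bash
python3 -m handwheel '[[[0,0,1.5],[0,0,0]]]' 255; python3 -m handwheel '[[[0,0,1.5],[0,0,0]]]' 255;python3 -m handwheel '[[[0,0,1.5],[0,0,0]]]' 255
```

```text
t: 7.17
eef_pos: [0.5334, -0.2649, 0.0181]
tool_rot: [2.286, 2.154, 0.001]
ft_force: [-7.6, 3.0, 27.7]
width: 0.0202
t: 7.25
eef_pos: [0.5334, -0.2649, 0.0181]
tool_rot: [2.285, 2.153, 0.001]
ft_force: [-8.0, 1.5, 23.8]
width: 0.0204
t: 7.33
eef_pos: [0.5334, -0.2649, 0.0182]
tool_rot: [2.284, 2.153, 0.001]
ft_force: [-5.0, 1.7, 15.4]
width: 0.0204
```

```bash
python3 -m handwheel '[[[0,0,-0.5],[0,0,0]],[[0,0,0],[0,0,0]],[[0,0,0],[0,0,0]],[[0,0,-15],[0,0,0]],[[0,0,-40],[0,0,0]],[[0,0,-40],[0,0,0]],[[0,0,-40],[0,0,0]],[[0,0,-40],[0,0,0]]]' 0
python3 - <<'E'
from h import *
from bench import env
go([531,-262,239],86.3)
im=env.camera('wrist');cv2.imwrite('pics/w10.png',im[:,:,::-1])
E
```

```text
t: 8.0
eef_pos: [0.5281, -0.2619, 0.1904]
tool_rot: [-2.276, -2.145, 0.008]
ft_force: [2.0, -1.3, -0.2]
width: 0.0853
t 8.0 p [ 528.1 -261.9  190.4] w 85.3 F [ 2.  -1.3 -0.2] heading 86.61 tilt z [-0.013  0.006 -1.   ]
tool delta [  0.4   2.2 -48.7] rows 2.0
turn [-0.78 -0.31  0.32]
```

View pics/w10.png

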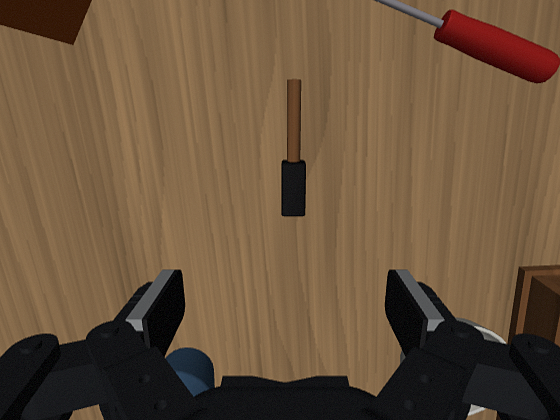

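The dowel lies flat on bare table: grip at (293,187), tip at (294,80). Next come the books.

```bash
cat >> h.py <<'E'
def plan(target,ang,n):
    """work out the way to go, straight, in n legs, in tool axes"""
    s,p,M=st();a=np.radians(ang)
    T=np.column_stack([[np.cos(a),np.sin(a),0],[np.sin(a),-np.cos(a),0],[0,0,-1]])
    rv=R.from_matrix(M.T@T).as_rotvec();d=(np.array(target)/1000-p)/n*1000
    print('turn per leg',np.degrees(rv/n).round(1))
    for i in range(n):
        Mi=M@R.from_rotvec(rv*i/n).as_matrix();print((Mi.T@d).round(0).astype(int).tolist(),end=' ')
    print()
E
python3 - <<'E'
from h import *
go([440,290,240],90)
print(np.degrees(st()[0]['joint_positions']).round(0))
C=cams();S=C['scene']
print('tin top',S.plane(293,140,.09),'candle',S.plane(258,157,.15),'mug',S.plane(372,173,.085),'jar',S.plane(326,206,.11))
print('brown top, from crop', [S.plane(180+u/3.3,90+v/3.3,.148).round(4).tolist() for u,v in [(413,233),(430,218),(506,268),(487,283)]])
E
```

```text
t 8.05 p [ 530.9 -263.3  198.8] w 85.1 F [ 1.4 -0.4  6. ] heading 86.62 tilt z [-0.004  0.002 -1.   ]
tool delta [ 547.1 -123.5  -40. ] rows 14.0
turn [-0.21 -0.08 -3.38]
[-26.  21.   4.  73.  -0.  67.]
tin top [0.37296377 0.2595082  0.09      ] candle [0.39960477 0.07551439 0.15      ] mug [0.65768141 0.33555896 0.085     ] jar [0.66482112 0.10705642 0.11      ]
brown top, from crop [[0.5122, 0.1724, 0.148], [0.5091, 0.1989, 0.148], [0.6047, 0.2014, 0.148], [0.6057, 0.1743, 0.148]]
```

Run:
```python
from h import *
plan([448,346,270],154,16)
```

```text
turn per leg [-0.  -0.  -4.2]
[38, -7, -4] [38, -5, -4] [38, -2, -4] [38, 1, -4] [38, 4, -4] [38, 7, -4] [37, 9, -4] [36, 12, -4] [35, 15, -4] [34, 17, -4] [33, 20, -4] [31, 22, -4] [30, 24, -4] [28, 27, -4] [26, 28, -4] [24, 30, -4]
```

```bash
python3 -m handwheel '[[[38,-7,-8],[0,0,-4]],[[38,-5,-8],[0,0,-4]],[[38,-2,-8],[0,0,-4]],[[38,1,-6],[0,0,-4]],[[38,4,-6],[0,0,-4]],[[38,7,-5],[0,0,-4]],[[37,9,-4],[0,0,-4]],[[36,12,-4],[0,0,-4]]]'
python3 - <<'E'
from h import *
plan([448,346,270],154,8)
go([448,346,270],154)
E
```

```text
t: 8.72
eef_pos: [0.4942, 0.0435, 0.2527]
tool_rot: [1.585, 2.703, 0.002]
ft_force: [1.0, 0.1, 0.4]
width: 0.0855
turn per leg [ 0.   0.1 -4.3]
[36, 13, -2] [35, 16, -2] [33, 19, -2] [32, 21, -2] [30, 24, -2] [28, 26, -2] [26, 28, -2] [24, 30, -2] 
t 8.72 p [494.2  43.5 252.7] w 85.5 F [1.  0.1 0.4] heading 119.25 tilt z [ 0.008 -0.003 -1.   ]
tool delta [286.4 107.6 -18.5] rows 7.0
turn [  0.19   0.44 -34.75]
```

```bash
python3 -m handwheel '[[[36,13,-2],[0,0,-4]],[[35,16,-2],[0,0,-4.5]],[[33,19,-2],[0,0,-4.5]],[[32,21,-2],[0,0,-4.5]],[[30,24,-2],[0,0,-4.5]],[[28,26,-2],[0,0,-4.5]],[[20,22,0],[0,0,-4]],[[0,0,0],[0,0,0]]]' 60
python3 - <<'E'
from h import *
from bench import env
import json
s,p,M=st()
go([448,346,270],154)
W=env.camera_model('wrist');im=env.camera('wrist');cv2.imwrite('pics/w11.png',im[:,:,::-1]);json.dump({k:np.array(v).tolist() for k,v in W.items()},open('w11.json','w'))
E
```

```text
t: 9.38
eef_pos: [0.4481, 0.3188, 0.2642]
tool_rot: [0.762, 3.037, 0.005]
ft_force: [-0.6, -0.6, 0.5]
width: 0.065
t 9.38 p [448.1 318.8 264.2] w 65.0 F [-0.6 -0.6  0.5] heading 151.84 tilt z [ 0.011  0.001 -1.   ]
tool delta [12.8 24.  -5.8] rows 1.0
turn [ 0.33  0.56 -2.16]
```

View pics/w11.png

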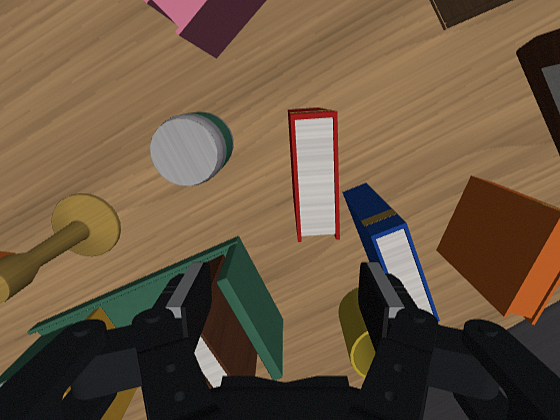

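Red top corners are (290,113), (337,113), (339,239) and (299,240). The blue spine end is at (374,237) to (408,224).

Run:
```python
from h import *
import json
W=Cam(json.load(open('w11.json')))
P=[W.plane(*q,.14) for q in [(290,113),(337,113),(339,239),(299,240)]];c=np.mean(P,0)
print(np.round(P,4).tolist(),c,[np.linalg.norm(P[i]-P[i-1]).round(4) for i in range(4)])
a=(P[0]+P[1]-P[2]-P[3])[:2];h=np.degrees(np.arctan2(a[1],a[0]));print(h)
B=[W.plane(*q,.14) for q in [(374,237),(408,224),(437,316)]];print('blue',np.round(B,4).tolist(),np.degrees(np.arctan2(*(B[1]-B[2])[[1,0]])))
go([c[0]*1000,c[1]*1000,108],h)
```

```text
[[0.3924, 0.3545, 0.14], [0.4084, 0.3843, 0.14], [0.4972, 0.3434, 0.14], [0.4827, 0.3148, 0.14]] [0.4451688  0.34924259 0.14      ] [np.float64(0.0987), np.float64(0.0337), np.float64(0.0978), np.float64(0.0321)]
155.77849267387984
blue [[0.5091, 0.3689, 0.14], [0.5117, 0.3972, 0.14], [0.6031, 0.3873, 0.14]] 173.80741890108646
t 9.43 p [448.2 317.  264.2] w 65.1 F [-1.1 -0.4  0.2] heading 151.65 tilt z [ 0.011 -0.    -1.   ]
tool delta [ 19.5  26.2 156.1] rows 4.0
turn [ 0.26  0.58 -4.13]
```

```bash
python3 -m handwheel '[[[10,13,0],[0.2,0.3,-2]],[[10,13,20],[0,0.2,-2]],[[0,0,25],[0,0,0]],[[0,0,20],[0,0,0]],[[0,0,0],[0,0,0]],[[0,0,0],[0,0,0]]]'
python3 - <<'E'
from h import *
go([445.2,348.5,105],155.4)
E
```

```text
t: 9.93
eef_pos: [0.4435, 0.3475, 0.1973]
tool_rot: [0.667, 3.067, 0.0]
ft_force: [0.6, -0.3, 1.1]
width: 0.0654
t 9.93 p [443.5 347.5 197.3] w 65.4 F [ 0.6 -0.3  1.1] heading 155.47 tilt z [ 0.003 -0.    -1.   ]
tool delta [-0.8  1.5 92.3] rows 3.0
turn [0.04 0.15 0.07]
```

```bash
python3 -m handwheel '[[[0,1,35],[0,0.1,0]],[[0,0,30],[0,0,0]],[[0,0,22],[0,0,0]],[[0,0,0],[0,0,0]],[[0,0,0],[0,0,0]]]'
python3 - <<'E'
from h import *
go([445.2,348.5,105],155.4)
E
```

```text
t: 10.35
eef_pos: [0.4488, 0.3469, 0.1149]
tool_rot: [0.677, 3.06, 0.011]
ft_force: [0.4, -0.1, 0.5]
width: 0.0655
t 10.35 p [448.8 346.9 114.9] w 65.5 F [ 0.4 -0.1  0.5] heading 155.05 tilt z [ 0.008  0.005 -1.   ]
tool delta [ 4.  -0.1  9.9] rows 1.0
turn [ 0.47  0.32 -0.35]
```

```bash
python3 -m handwheel '[[[3,0,8],[0.4,0.3,-0.3]],[[0,0,0],[0,0,0]]]'; python3 -m handwheel '[[[0,0,0],[0,0,0]],[[0,0,0],[0,0,0]],[[0,0,0],[0,0,0]],[[0,0,0],[0,0,0]],[[0,0,0],[0,0,0]],[[0,0,0],[0,0,0]]]' 255
python3 - <<'E'
from h import *
go([445.2,348.5,105],155.4)
E
```

```text
t: 10.52
eef_pos: [0.4475, 0.3484, 0.1098]
tool_rot: [0.672, 3.066, 0.005]
ft_force: [-0.8, -0.2, 0.2]
width: 0.0655
t: 11.02
eef_pos: [0.449, 0.3496, 0.1136]
tool_rot: [0.671, 3.063, 0.011]
ft_force: [-0.4, 0.2, -3.8]
width: 0.0333
t 11.02 p [449.  349.6 113.6] w 33.3 F [-0.4  0.2 -3.8] heading 155.28 tilt z [ 0.007  0.006 -1.   ]
tool delta [ 3.  -2.7  8.5] rows 1.0
turn [ 0.45  0.23 -0.12]
```

```bash
python3 -m handwheel '[[[0,0,-15],[0.2,0.2,0]],[[0,0,-35],[0,0,0]],[[0,0,-38],[0,0,0]],[[0,0,-38],[0,0,0]],[[0,0,-38],[0,0,0]],[[0,0,-10],[0,0,0]],[[0,0,0],[0,0,0]]]' 255
python3 - <<'E'
from h import *
from bench import env
plan([560,130,285],176.3,8)
go([560,130,285],176.3)
for n in ['side','scene']:
    im=env.camera(n);cv2.imwrite(f'pics/{n}12.png',im[:,:,::-1])
crop('pics/side12.png',100,40,380,250,2.8,'pics/a12.png')
E
```

```text
t: 11.6
eef_pos: [0.4457, 0.347, 0.2912]
tool_rot: [-0.671, -3.063, 0.006]
ft_force: [0.9, 0.6, -4.7]
width: 0.0334
turn per leg [-0.  -0.  -2.6]
[-24, -19, 1] [-23, -20, 1] [-23, -21, 1] [-22, -22, 1] [-21, -23, 1] [-19, -24, 1] [-18, -25, 1] [-17, -25, 1] 
t 11.6 p [445.7 347.  291.2] w 33.4 F [ 0.9  0.6 -4.7] heading 155.31 tilt z [-0.006 -0.003 -1.   ]
tool delta [-194.5 -149.4    6.1] rows 5.0
turn [ -0.25  -0.32 -20.99]
```

View pics/a12.png

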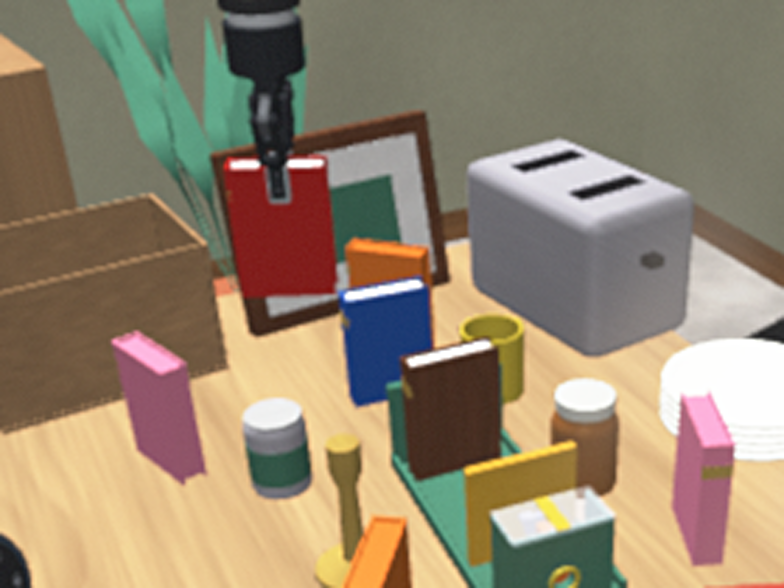

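```bash
python3 -m handwheel '[[[-24,-19,1],[0,0,-2.6]],[[-23,-20,1],[0,0,-2.6]],[[-23,-21,1],[0,0,-2.6]],[[-22,-22,1],[0,0,-2.6]],[[-21,-23,1],[0,0,-2.6]],[[-19,-24,1],[0,0,-2.6]],[[-18,-25,1],[0,0,-2.6]],[[-10,-15,0],[0,0,-2.6]]]' 255;python3 -m handwheel '[[[0,0,0],[0,0,0]],[[0,0,0],[0,0,0]]]'
python3 - <<'E'
from h import *
from bench import env
go([560.8,128.4,120],176.3)
C=cams()
import json
json.dump({n:{k:np.array(v).tolist() for k,v in env.camera_model(n).items()} for n in C},open('m13.json','w'))
for n in C:
    im=env.camera(n);cv2.imwrite(f'pics/{n}13.png',im[:,:,::-1])
crop('pics/scene13.png',230,50,400,260,2.8,'pics/a13.png')
E
```

```text
t: 12.37
eef_pos: [0.5506, 0.1333, 0.2632]
tool_rot: [-0.067, -3.109, 0.02]
ft_force: [0.5, 1.0, -4.1]
width: 0.0331
t: 12.53
eef_pos: [0.5506, 0.1288, 0.2583]
tool_rot: [-0.071, -3.102, 0.024]
ft_force: [-0.2, 0.4, -3.3]
width: 0.0335
t 12.53 p [550.6 128.8 258.3] w 33.5 F [-0.2  0.4 -3.3] heading 177.35 tilt z [-0.039 -0.015 -0.999]
tool delta [-15.4   2.3 137.8] rows 4.0
turn [-0.97 -2.16  1.07]
```

View pics/a13.png

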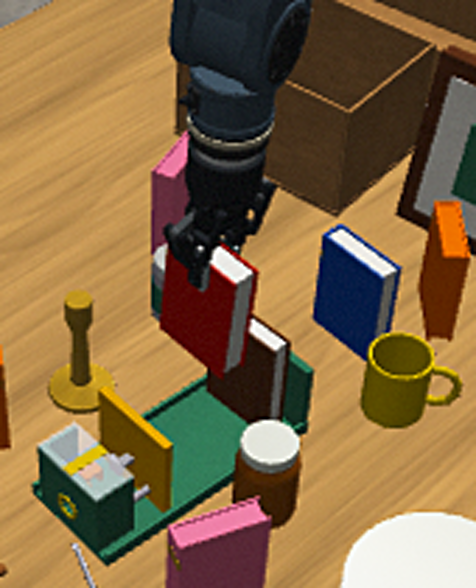

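View pics/wrist13.png

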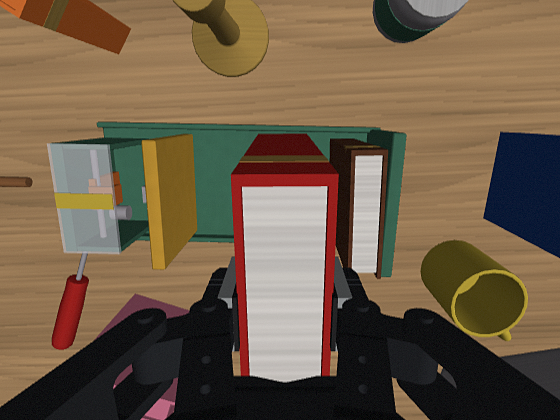

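View pics/side13.png

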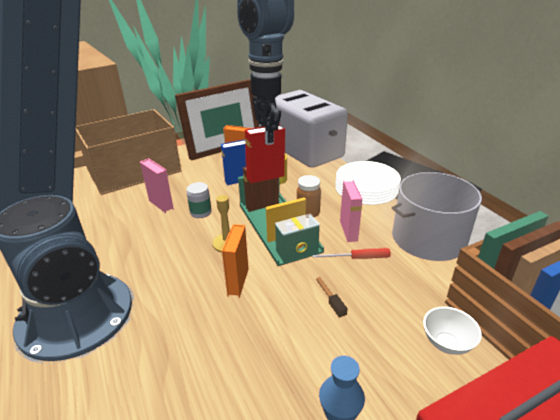

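Run:
```python
from h import *
import json
W=Cam(json.load(open('m13.json'))['wrist'])
o=np.array([553.3,58.7]);Rk=np.array([[.998,-.0645],[.0645,.998]])
def rk(u,v,z): return (Rk@(W.plane(u,v,z)[:2]*1000-o)).round(1)
print('brown',[rk(*q,.148).tolist() for q in [(348,152),(387,152),(383,275),(348,270)]])
print('stop top',[rk(*q,.12).tolist() for q in [(143,141),(157,141),(165,268),(152,268)]])
print('rack rail out z.02',[rk(*q,.02).tolist() for q in [(98,124),(375,128)]])
print('wall',[rk(*q,.105).tolist() for q in [(380,130),(405,133),(392,277)]])
go([560.8,128.4,270],176.3)
```

```text
brown [[-52.9, 112.1], [-53.4, 139.5], [40.9, 145.2], [37.4, 117.9]]
stop top [[-55.8, -44.4], [-56.0, -33.3], [52.2, -34.8], [52.5, -46.2]]
rack rail out z.02 [[-65.3, -132.7], [-66.3, 160.4]]
wall [[-67.0, 144.2], [-65.0, 164.7], [63.2, 166.6]]
t 12.68 p [550.4 130.4 259.4] w 33.4 F [ 0.8  0.8 -3. ] heading 177.47 tilt z [-0.037 -0.014 -0.999]
tool delta [-10.1  -1.7 -10.9] rows 1.0
turn [-0.94 -2.08  1.19]
```

```bash
python3 -m handwheel '[[[-5,0,-8],[-0.9,-2,1.1]],[[-5,-1,0],[0,0,0]],[[0,0,0],[0,0,0]],[[0,0,0],[0,0,0]]]' 255
python3 - <<'E'
from h import *
go([560.8,128.4,270],176.3)
E
```

```text
t: 13.02
eef_pos: [0.5592, 0.1326, 0.2664]
tool_rot: [-0.093, -3.137, 0.001]
ft_force: [-0.1, 0.9, -3.5]
width: 0.0332
t 13.02 p [559.2 132.6 266.4] w 33.2 F [-0.1  0.9 -3.5] heading 176.61 tilt z [-0.003 -0.    -1.   ]
tool delta [-1.8 -4.1 -3.6] rows 1.0
turn [-0.03 -0.18  0.31]
```

```bash
python3 -m handwheel '[[[-1,-4,15],[0,-0.1,0.2]],[[0,0,30],[0,0,0]],[[0,0,30],[0,0,0]],[[0,0,25],[0,0,0]],[[0,0,0],[0,0,0]],[[0,0,0],[0,0,0]]]' 255
python3 - <<'E'
from h import *
from bench import env
go([560.8,128.4,120],176.3)
im=env.camera('side');cv2.imwrite('pics/s14.png',im[:,:,::-1])
im=env.camera('scene');cv2.imwrite('pics/c14.png',im[:,:,::-1])
crop('pics/s14.png',200,130,340,270,2.8,'pics/a.png');crop('pics/c14.png',230,120,370,260,2.8,'pics/b.png')
cv2.imwrite('pics/ab14.png',np.hstack([cv2.imread('pics/a.png'),cv2.imread('pics/b.png')]))
E
```

```text
t: 13.52
eef_pos: [0.5592, 0.1316, 0.1636]
tool_rot: [-0.089, -3.138, 0.001]
ft_force: [0.8, -0.2, -3.1]
width: 0.0332
t 13.52 p [559.2 131.6 163.6] w 33.2 F [ 0.8 -0.2 -3.1] heading 176.74 tilt z [-0.002 -0.001 -1.   ]
tool delta [-1.9 -3.1 43.6] rows 2.0
turn [-0.04 -0.12  0.44]
```

View pics/ab14.png

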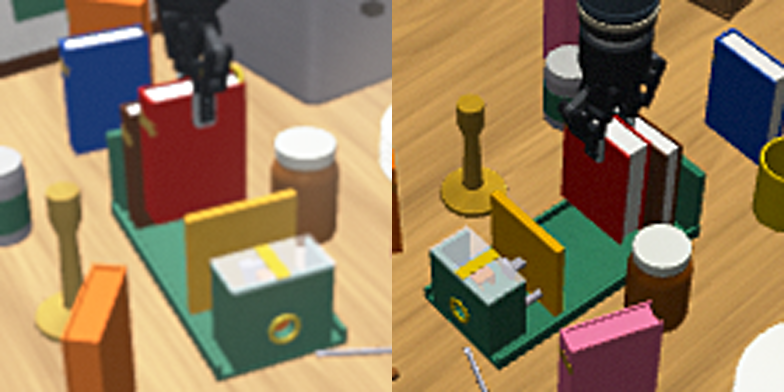

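Good. I'll lower it slowly while watching the force.

```bash
python3 -m handwheel '[[[-1,-3,15],[0,0,0.4]],[[0,0,12],[0,0,0]],[[0,0,6],[0,0,0]],[[0,0,0],[0,0,0]]]' 255; python3 -m handwheel '[[[0,0,3],[0,0,0]]]'; python3 -m handwheel '[[[0,0,3],[0,0,0]]]';python3 -m handwheel '[[[0,0,2],[0,0,0]]]'
```

```text
t: 13.95
eef_pos: [0.5648, 0.1299, 0.1377]
tool_rot: [0.099, 3.131, 0.004]
ft_force: [-0.5, 0.2, -3.7]
width: 0.0333
t: 14.03
eef_pos: [0.5657, 0.1302, 0.1362]
tool_rot: [0.099, 3.128, 0.004]
ft_force: [-0.2, 0.5, -3.3]
width: 0.0338
t: 14.12
eef_pos: [0.5663, 0.1304, 0.1342]
tool_rot: [0.099, 3.127, 0.005]
ft_force: [-0.5, -0.2, -2.6]
width: 0.0335
t: 14.2
eef_pos: [0.5668, 0.1305, 0.1327]
tool_rot: [0.099, 3.126, 0.006]
ft_force: [-0.2, -0.7, -3.6]
width: 0.0336
```

```bash
python3 - <<'E'
from h import *
go([560.8,128.4,120],176.3)
E
python3 -m handwheel '[[[5,-1,3],[0.2,0.8,0]],[[0,0,2],[0,0,0]],[[0,0,0],[0,0,0]]]'
python3 - <<'E'
from h import *
go([560.8,128.4,120],176.3)
E
```

```text
t 14.2 p [566.8 130.5 132.7] w 33.6 F [-0.2 -0.7 -3.6] heading 176.39 tilt z [ 0.014  0.003 -1.   ]
tool delta [ 6.  -2.6 12.7] rows 1.0
turn [0.23 0.8  0.09]
t: 14.45
eef_pos: [0.5616, 0.1299, 0.1279]
tool_rot: [-0.099, -3.14, -0.001]
ft_force: [-0.3, 0.5, -3.8]
width: 0.0332
t 14.45 p [561.6 129.9 127.9] w 33.2 F [-0.3  0.5 -3.8] heading 176.39 tilt z [-0.  0. -1.]
tool delta [ 0.7 -1.6  7.9] rows 1.0
turn [ 0.02 -0.02  0.09]
```

```bash
for i in 1 ; do python3 -m handwheel '[[[0,0,3],[0,0,0]]]'; python3 -m handwheel '[[[0,0,2],[0,0,0]]]';python3 -m handwheel '[[[0,0,2],[0,0,0]]]';python3 -m handwheel '[[[0,0,2],[0,0,0]]]'; done
```

```text
t: 14.53
eef_pos: [0.5618, 0.13, 0.1253]
tool_rot: [0.099, 3.14, 0.001]
ft_force: [1.2, 0.6, -3.1]
width: 0.0333
t: 14.62
eef_pos: [0.5618, 0.13, 0.123]
tool_rot: [0.099, 3.14, 0.001]
ft_force: [-0.0, 0.0, -3.9]
width: 0.0331
t: 14.7
eef_pos: [0.5617, 0.13, 0.121]
tool_rot: [0.099, 3.14, 0.001]
ft_force: [-13.0, -3.9, 38.9]
width: 0.0332
t: 14.78
eef_pos: [0.5618, 0.1299, 0.121]
tool_rot: [0.099, 3.138, 0.001]
ft_force: [-13.0, -3.3, 38.0]
width: 0.0331
```

```bash
python3 -m handwheel '[[[0,0,-0.3],[0,0,0]],[[0,0,0],[0,0,0]],[[0,0,0],[0,0,0]],[[0,0,0],[0,0,0]]]' 110; python3 -m handwheel '[[[0,0,-8],[0,0,0]],[[0,0,-25],[0,0,0]],[[0,0,-38],[0,0,0]],[[0,0,-38],[0,0,0]]]'
python3 - <<'E'
from h import *
from bench import env
go([557.5,378,250],174.5)
im=env.camera('scene');cv2.imwrite('pics/c15.png',im[:,:,::-1]);im=env.camera('wrist');cv2.imwrite('pics/w15.png',im[:,:,::-1])
crop('pics/c15.png',230,100,400,260,2.8,'pics/a15.png')
plan([557.5,378,250],174.5,7)
E
```

```text
t: 15.12
eef_pos: [0.5631, 0.1301, 0.1233]
tool_rot: [0.099, 3.134, 0.003]
ft_force: [0.1, 0.0, -0.1]
width: 0.0487
t: 15.45
eef_pos: [0.5582, 0.129, 0.2283]
tool_rot: [-0.099, -3.131, 0.003]
ft_force: [1.7, -0.1, -0.2]
width: 0.0487
t 15.45 p [558.2 129.  228.3] w 48.7 F [ 1.7 -0.1 -0.2] heading 176.39 tilt z [-0.009 -0.002 -1.   ]
tool delta [ 16.6 248.4 -22.2] rows 6.0
turn [-0.14 -0.51  1.89]
turn per leg [0.  0.  0.3]
[3, 35, -2] [3, 35, -2] [3, 35, -2] [3, 35, -2] [3, 35, -2] [4, 35, -2] [4, 35, -2]
```

View pics/a15.png

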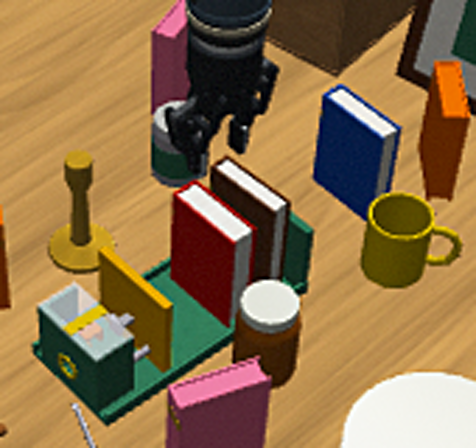

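View pics/w15.png

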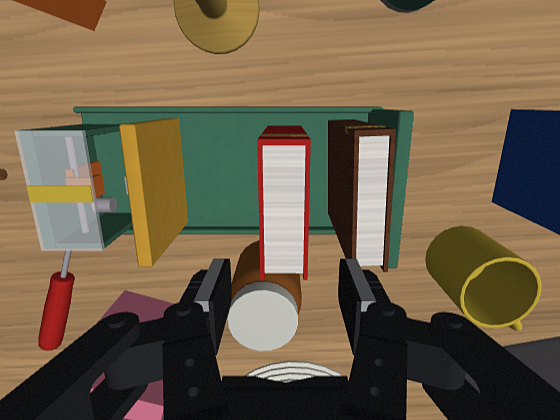

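```bash
python3 -m handwheel '[[[3,35,-6],[0,-0.2,0.3]],[[3,35,-6],[0,-0.2,0.3]],[[3,35,-6],[0,0,0.3]],[[3,35,-4],[0,0,0.3]],[[3,35,-2],[0,0,0.3]],[[4,35,-2],[0,0,0.3]],[[2,20,0],[0,0,0]],[[0,0,0],[0,0,0]]]' 60
python3 - <<'E'
from h import *
from bench import env
import json
go([557.5,378,110],174.5)
json.dump({k:np.array(v).tolist() for k,v in env.camera_model('wrist').items()},open('w16.json','w'))
im=env.camera('wrist');cv2.imwrite('pics/w16.png',im[:,:,::-1])
E
```

```text
t: 16.22
eef_pos: [0.5599, 0.3693, 0.2663]
tool_rot: [0.16, 3.122, 0.006]
ft_force: [0.7, -0.5, 0.9]
width: 0.0655
t 16.22 p [559.9 369.3 266.3] w 65.5 F [ 0.7 -0.5  0.9] heading 174.11 tilt z [ 0.016  0.003 -1.   ]
tool delta [  5.7   7.7 156.3] rows 4.0
turn [ 0.26  0.89 -0.38]
```

View pics/w16.png

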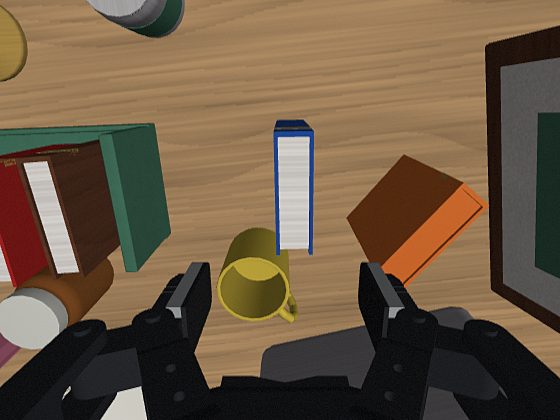

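Run:
```python
from h import *
import json
W=Cam(json.load(open('w16.json')))
P=[W.plane(*q,.14) for q in [(275,131),(313,131),(312,254),(278,253)]];c=np.mean(P,0)
print(np.round(P,4).tolist(),c,[np.linalg.norm(P[i]-P[i-1]).round(4) for i in range(4)])
a=(P[0]+P[1]-P[2]-P[3])[:2];h=np.degrees(np.arctan2(a[1],a[0]));print(h)
go([c[0]*1000,c[1]*1000,110],h)
```

```text
[[0.5073, 0.3685, 0.14], [0.5102, 0.3962, 0.14], [0.6089, 0.3876, 0.14], [0.605, 0.3599, 0.14]] [0.55784331 0.37805711 0.14      ] [np.float64(0.0981), np.float64(0.0279), np.float64(0.0991), np.float64(0.028)]
174.9908158243607
t 16.27 p [559.9 367.8 266.3] w 65.6 F [-0.5 -0.5 -0.8] heading 174.1 tilt z [ 0.016  0.002 -1.   ]
tool delta [  5.5   9.4 156.3] rows 4.0
turn [ 0.21  0.88 -0.89]
```

```bash
python3 -m handwheel '[[[5,9,15],[0.2,0.9,-0.8]],[[0,0,25],[0,0,0]],[[0,0,25],[0,0,0]],[[0,0,0],[0,0,0]],[[0,0,0],[0,0,0]]]' 60
python3 - <<'E'
from h import *
go([557.8,378,110],175)
E
```

```text
t: 16.68
eef_pos: [0.5556, 0.3747, 0.1983]
tool_rot: [-0.139, -3.136, 0.001]
ft_force: [-1.0, 0.2, 0.8]
width: 0.0657
t 16.68 p [555.6 374.7 198.3] w 65.7 F [-1.   0.2  0.8] heading 174.94 tilt z [-0.003 -0.001 -1.   ]
tool delta [-2.1  3.5 88.3] rows 3.0
turn [-0.05 -0.16 -0.06]
```

```bash
python3 -m handwheel '[[[0,3,32],[0,0,0]],[[0,0,32],[0,0,0]],[[0,0,20],[0,0,0]],[[0,0,0],[0,0,0]]]' 60
python3 - <<'E'
from h import *
go([557.8,378,110],175)
E
```

```text
t: 17.02
eef_pos: [0.5583, 0.3759, 0.1174]
tool_rot: [0.144, 3.137, 0.004]
ft_force: [-0.3, 0.0, -0.1]
width: 0.0651
t 17.02 p [558.3 375.9 117.4] w 65.1 F [-0.3  0.  -0.1] heading 174.76 tilt z [ 0.002  0.003 -1.   ]
tool delta [0.7 2.1 7.4] rows 1.0
turn [ 0.16  0.09 -0.24]
```

```bash
python3 -m handwheel '[[[0,2,7],[0.1,0,-0.2]],[[0,0,0],[0,0,0]]]' 60; python3 -m handwheel '[[[0,0,1],[0,0,0]],[[0,0,0],[0,0,0]],[[0,0,1],[0,0,0]],[[0,0,0],[0,0,0]],[[0,0,0],[0,0,0]],[[0,0,0],[0,0,0]]]' 255
python3 - <<'E'
from h import *
go([557.8,378,110],175)
E
```

```text
t: 17.18
eef_pos: [0.5594, 0.3773, 0.1124]
tool_rot: [0.139, 3.136, 0.002]
ft_force: [1.1, -0.0, -0.7]
width: 0.0648
t: 17.68
eef_pos: [0.5622, 0.3786, 0.117]
tool_rot: [0.14, 3.129, 0.01]
ft_force: [0.1, -0.4, -1.1]
width: 0.0294
t 17.68 p [562.2 378.6 117. ] w 29.4 F [ 0.1 -0.4 -1.1] heading 174.89 tilt z [ 0.01   0.006 -1.   ]
tool delta [ 4.4 -1.1  6.9] rows 1.0
turn [ 0.39  0.52 -0.11]
```

```bash
python3 -m handwheel '[[[0,0,-15],[0.4,0.4,0]],[[0,0,-35],[0,0,0]],[[0,0,-38],[0,0,0]],[[0,0,-38],[0,0,0]],[[0,0,-38],[0,0,0]],[[0,0,-20],[0,0,0]],[[0,0,0],[0,0,0]]]' 255
python3 - <<'E'
from h import *
plan([558,70.5,300],176.3,9)
go([558,70.5,300],176.3)
E
```

```text
t: 18.27
eef_pos: [0.559, 0.3774, 0.3049]
tool_rot: [-0.139, -3.132, 0.009]
ft_force: [-1.0, 0.6, -2.1]
width: 0.0295
turn per leg [-0.  -0.  -0.2]
[-3, -34, 1] [-3, -34, 1] [-3, -34, 1] [-3, -34, 1] [-3, -34, 1] [-2, -34, 1] [-2, -34, 1] [-2, -34, 1] [-2, -34, 1] 
t 18.27 p [559.  377.4 304.9] w 29.5 F [-1.   0.6 -2.1] heading 174.92 tilt z [-0.007 -0.006 -1.   ]
tool delta [ -26.2 -305.8    6.7] rows 8.0
turn [-0.35 -0.36 -1.38]
```

```bash
python3 -m handwheel '[[[-3,-34,-1],[-0.2,-0.2,-0.2]],[[-3,-34,-3],[0,0,-0.2]],[[-3,-34,-3],[0,0,-0.2]],[[-3,-34,-3],[0,0,-0.2]],[[-3,-34,-3],[0,0,-0.2]],[[-2,-34,-3],[0,0,-0.2]]]' 255
python3 - <<'E'
from h import *
go([558,70.5,290],176.3)
E
```

```text
t: 18.77
eef_pos: [0.5589, 0.1732, 0.3146]
tool_rot: [-0.088, -3.133, 0.003]
ft_force: [0.4, -0.5, -2.3]
width: 0.0293
t 18.77 p [558.9 173.2 314.6] w 29.3 F [ 0.4 -0.5 -2.3] heading 176.8 tilt z [-0.007 -0.002 -1.   ]
tool delta [  -5.  -102.5   24.7] rows 3.0
turn [-0.11 -0.4   0.5 ]
```

```bash
python3 -m handwheel '[[[-2,-34,0],[-0.1,-0.3,0.2]],[[-2,-34,0],[0,0,0.2]],[[0,-15,0],[0,0,0]],[[0,0,0],[0,0,0]],[[0,0,0],[0,0,0]]]' 255
python3 - <<'E'
from h import *
from bench import env
go([558,70.5,180],176.3)
im=env.camera('wrist');cv2.imwrite('pics/w17.png',im[:,:,::-1])
E
```

```text
t: 19.18
eef_pos: [0.5552, 0.0795, 0.3102]
tool_rot: [-0.109, -3.133, 0.004]
ft_force: [0.5, 0.6, -2.1]
width: 0.0296
t 19.18 p [555.2  79.5 310.2] w 29.6 F [ 0.5  0.6 -2.1] heading 176.02 tilt z [-0.006 -0.002 -1.   ]
tool delta [ -4.2  -8.4 130.2] rows 4.0
turn [-0.16 -0.36 -0.28]
```

View pics/w17.png

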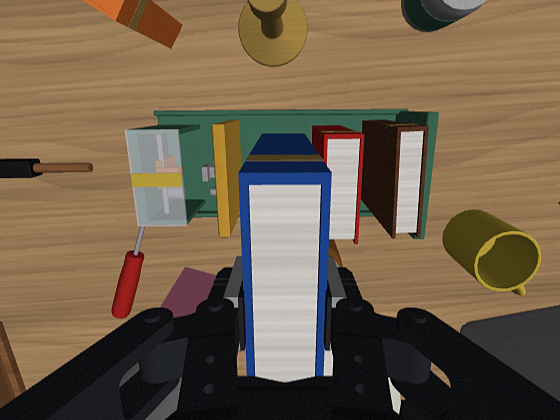

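```bash
python3 -m handwheel '[[[-3,-8,10],[0,-0.3,-0.2]],[[0,0,30],[0,0,0]],[[0,0,30],[0,0,0]],[[0,0,30],[0,0,0]],[[0,0,15],[0,0,0]],[[0,0,0],[0,0,0]],[[0,0,0],[0,0,0]]]' 255
python3 - <<'E'
from h import *
from bench import env
go([558,70.5,122],176.3)
im=env.camera('side');cv2.imwrite('pics/s18.png',im[:,:,::-1])
im=env.camera('scene');cv2.imwrite('pics/c18.png',im[:,:,::-1])
crop('pics/s18.png',200,130,340,270,2.8,'pics/a.png');crop('pics/c18.png',230,120,370,260,2.8,'pics/b.png')
cv2.imwrite('pics/ab18.png',np.hstack([cv2.imread('pics/a.png'),cv2.imread('pics/b.png')]))
E
```

```text
t: 19.82
eef_pos: [0.5577, 0.0799, 0.1884]
tool_rot: [-0.088, -3.139, 0.001]
ft_force: [-0.1, 0.7, -2.7]
width: 0.029
t 19.82 p [557.7  79.9 188.4] w 29.0 F [-0.1  0.7 -2.7] heading 176.81 tilt z [-0.001 -0.001 -1.   ]
tool delta [-0.9 -9.3 66.4] rows 2.0
turn [-0.05 -0.06  0.51]
```

View pics/ab18.png

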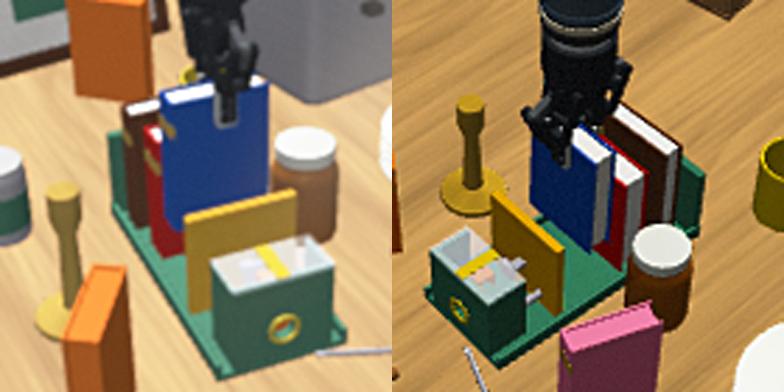

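```bash
python3 -m handwheel '[[[0,-8,0],[0,0,0.4]],[[0,-3,10],[0,0,0]],[[0,0,22],[0,0,0]],[[0,0,15],[0,0,0]],[[0,0,0],[0,0,0]],[[0,0,0],[0,0,0]]]' 255
python3 - <<'E'
from h import *
go([558,70.5,122],176.3)
E
```

```text
t: 20.42
eef_pos: [0.5622, 0.0676, 0.1462]
tool_rot: [0.1, 3.127, 0.002]
ft_force: [0.1, -0.4, -1.5]
width: 0.0291
t 20.42 p [562.2  67.6 146.2] w 29.1 F [ 0.1 -0.4 -1.5] heading 176.34 tilt z [ 0.013  0.001 -1.   ]
tool delta [ 4.7  2.6 24.1] rows 1.0
turn [0.08 0.73 0.04]
```

```bash
python3 -m handwheel '[[[4,2,8],[0,0.7,0]],[[0,0,6],[0,0,0]],[[0,0,0],[0,0,0]]]' 255; python3 -m handwheel '[[[0,0,2],[0,0,0]]]';python3 -m handwheel '[[[0,0,2],[0,0,0]]]'
python3 - <<'E'
from h import *
go([558,70.5,122],176.3)
E
```

```text
t: 20.67
eef_pos: [0.5593, 0.0696, 0.1332]
tool_rot: [0.102, 3.137, 0.003]
ft_force: [-0.5, 0.7, -1.9]
width: 0.0293
t: 20.75
eef_pos: [0.5596, 0.0696, 0.1316]
tool_rot: [0.102, 3.137, 0.003]
ft_force: [0.4, -0.5, -1.5]
width: 0.0293
t: 20.83
eef_pos: [0.5598, 0.0697, 0.1296]
tool_rot: [0.101, 3.136, 0.003]
ft_force: [-0.6, -0.1, -2.2]
width: 0.0292
t 20.83 p [559.8  69.7 129.6] w 29.2 F [-0.6 -0.1 -2.2] heading 176.3 tilt z [ 0.004  0.002 -1.   ]
tool delta [1.9 0.6 7.6] rows 1.0
turn [ 0.13  0.21 -0.  ]
```

```bash
python3 -m handwheel '[[[1,0,1.5],[0,0.2,0]]]';for i in 1 2 3 4 5; do :; done; python3 -m handwheel '[[[0,0,1.3],[0,0,0]]]';python3 -m handwheel '[[[0,0,1.3],[0,0,0]]]';python3 -m handwheel '[[[0,0,1.3],[0,0,0]]]'
```

```text
t: 20.92
eef_pos: [0.559, 0.0698, 0.1282]
tool_rot: [0.101, 3.139, 0.004]
ft_force: [-0.2, 0.4, -2.7]
width: 0.0294
t: 21.0
eef_pos: [0.559, 0.0699, 0.1269]
tool_rot: [0.101, 3.139, 0.004]
ft_force: [0.3, 0.3, -1.7]
width: 0.0294
t: 21.08
eef_pos: [0.5591, 0.07, 0.1256]
tool_rot: [0.101, 3.139, 0.004]
ft_force: [0.6, 1.0, -2.2]
width: 0.0292
t: 21.17
eef_pos: [0.5592, 0.07, 0.1242]
tool_rot: [0.101, 3.139, 0.004]
ft_force: [-0.6, -0.4, -2.2]
width: 0.0289
```

```bash
python3 -m handwheel '[[[0,0,1.2],[0,0,0]]]'; python3 -m handwheel '[[[0,0,1.2],[0,0,0]]]';python3 -m handwheel '[[[0,0,1.2],[0,0,0]]]'
```

```text
t: 21.25
eef_pos: [0.5592, 0.0699, 0.1233]
tool_rot: [0.101, 3.139, 0.004]
ft_force: [-6.2, -1.2, 19.5]
width: 0.0293
t: 21.33
eef_pos: [0.5592, 0.0699, 0.1232]
tool_rot: [0.101, 3.138, 0.004]
ft_force: [-8.0, -1.9, 20.7]
width: 0.0289
t: 21.42
eef_pos: [0.5591, 0.0699, 0.1232]
tool_rot: [0.101, 3.137, 0.004]
ft_force: [-6.2, 0.0, 11.1]
width: 0.0292
```

```bash
python3 -m handwheel '[[[0,0,-0.3],[0,0,0]],[[0,0,0],[0,0,0]],[[0,0,0],[0,0,0]],[[0,0,0],[0,0,0]]]' 115; python3 -m handwheel '[[[0,0,-8],[0,0,0]],[[0,0,-25],[0,0,0]],[[0,0,-38],[0,0,0]],[[0,0,-30],[0,0,0]]]'
python3 - <<'E'
from h import *
from bench import env
go([548.5,-20,220],86.3)
im=env.camera('scene');cv2.imwrite('pics/c19.png',im[:,:,::-1]);im=env.camera('wrist');cv2.imwrite('pics/w19.png',im[:,:,::-1])
crop('pics/c19.png',230,100,400,260,2.8,'pics/a19.png')
plan([548.5,-20,220],86.3,14)
E
```

```text
t: 21.75
eef_pos: [0.5599, 0.07, 0.1248]
tool_rot: [0.101, 3.134, 0.005]
ft_force: [0.3, -0.2, -0.5]
width: 0.047
t: 22.08
eef_pos: [0.5556, 0.0692, 0.2232]
tool_rot: [-0.101, -3.132, -0.002]
ft_force: [1.2, -0.2, -0.5]
width: 0.0468
t 22.08 p [555.6  69.2 223.2] w 46.8 F [ 1.2 -0.2 -0.5] heading 176.31 tilt z [-0.007  0.001 -1.   ]
tool delta [  1.3 -89.5   3.2] rows 3.0
turn [-0.31 -0.37 90.01]
turn per leg [ 0.  -0.   6.4]
[0, -6, 0] [0, -6, 0] [-1, -6, 0] [-2, -6, 0] [-3, -6, 0] [-3, -6, 0] [-4, -5, 0] [-4, -5, 0] [-5, -4, 0] [-5, -4, 0] [-6, -3, 0] [-6, -2, 0] [-6, -2, 0] [-6, -1, 0]
```

View pics/a19.png

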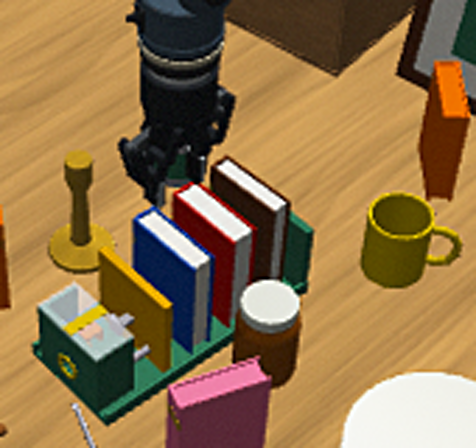

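View pics/w19.png

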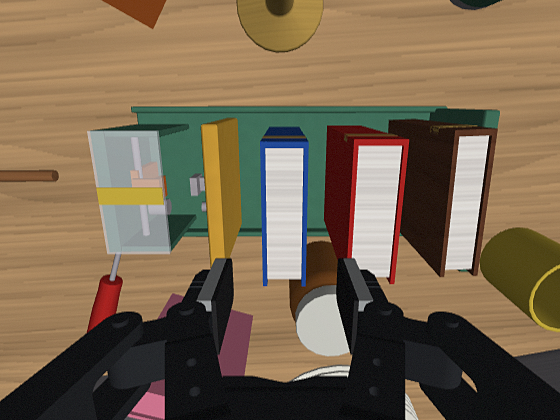

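All three books stand. Now I'll turn and move behind the stop with the jaws shut.

```bash
python3 -m handwheel '[[[0,-6,-1],[0,0,6.4]],[[0,-6,-1],[0,0,6.4]],[[-1,-6,-1],[0,0,6.4]],[[-2,-6,-1],[0,0,6.4]],[[-3,-6,-1],[0,0,6.4]],[[-3,-6,-1],[0,0,6.4]],[[-4,-5,-1],[0,0,6.4]],[[-4,-5,-1],[0,0,6.4]]]' 255
python3 -m handwheel '[[[-5,-4,0],[0,0,6.4]],[[-5,-4,0],[0,0,6.4]],[[-6,-3,0],[0,0,6.4]],[[-6,-2,0],[0,0,6.4]],[[-6,-2,0],[0,0,6.4]],[[-6,-1,0],[0,0,6.4]],[[-10,0,0],[0,0,0]],[[0,0,0],[0,0,0]]]'
python3 - <<'E'
from h import *
go([548.5,-20,190],86.3)
E
```

```text
t: 22.85
eef_pos: [0.5519, 0.0187, 0.2364]
tool_rot: [1.497, 2.762, 0.005]
ft_force: [0.4, 0.2, -0.6]
width: -0.0002
t: 23.52
eef_pos: [0.5431, -0.0323, 0.2352]
tool_rot: [-2.359, -2.07, -0.001]
ft_force: [-0.8, -0.1, -0.0]
width: -0.0001
t 23.52 p [543.1 -32.3 235.2] w -0.1 F [-0.8 -0.1 -0. ] heading 82.54 tilt z [-0.001  0.003 -1.   ]
tool delta [12.8  3.9 45.3] rows 2.0
turn [-0.1  -0.14 -3.76]
```

```bash
python3 -m handwheel '[[[9,3,20],[0,0,-3.6]],[[0,0,30],[0,0,0]],[[0,0,30],[0,0,0]],[[0,0,25],[0,0,0]],[[0,0,0],[0,0,0]],[[0,0,0],[0,0,0]]]' 255
python3 - <<'E'
from h import *
from bench import env
go([548.5,-22,115],86.3)
for n in ['wrist','side']:
    im=env.camera(n);cv2.imwrite(f'pics/{n}20.png',im[:,:,::-1])
crop('pics/side20.png',200,130,340,270,3,'pics/a.png');cv2.imwrite('pics/ab20.png',np.hstack([cv2.imread('pics/a.png'),cv2.imread('pics/wrist20.png')[:,80:460]]) )if 0 else None
E
```

```text
t: 24.02
eef_pos: [0.5486, -0.0239, 0.1286]
tool_rot: [-2.269, -2.173, -0.007]
ft_force: [-0.4, -0.4, 0.7]
width: -0.0002
t 24.02 p [548.6 -23.9 128.6] w -0.2 F [-0.4 -0.4  0.7] heading 87.53 tilt z [ 0.003  0.003 -1.   ]
tool delta [ 1.8 -0.2 13.6] rows 1.0
turn [ 0.17 -0.18  1.23]
```

View pics/wrist20.png

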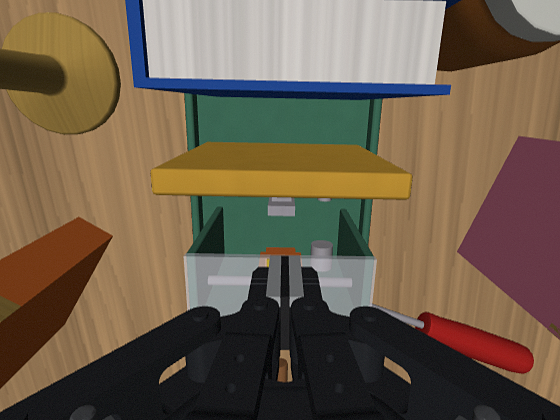

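View pics/a.png

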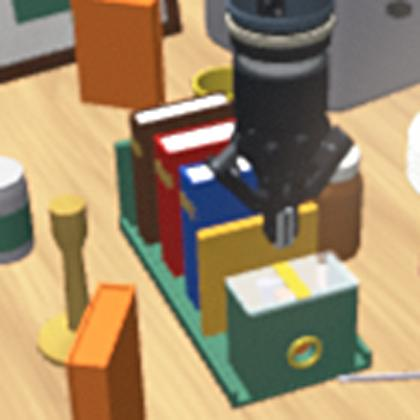

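```bash
python3 -m handwheel '[[[8,0,4],[0,0,1.2]],[[3,0,8],[0,0,0]],[[0,0,8],[0,0,0]],[[0,0,0],[0,0,0]]]' 255
python3 - <<'E'
from h import *
go([550,-10,106],86.3)
E
```

```text
t: 24.45
eef_pos: [0.5535, -0.0128, 0.1142]
tool_rot: [2.284, 2.146, 0.018]
ft_force: [-0.8, -0.1, 0.0]
width: 0.0002
t 24.45 p [553.5 -12.8 114.2] w 0.2 F [-0.8 -0.1  0. ] heading 86.43 tilt z [ 0.014  0.002 -1.   ]
tool delta [ 2.6 -3.8  8.2] rows 1.0
turn [ 0.76 -0.19  0.13]
```

```bash
python3 -m handwheel '[[[5,-2,4],[0.5,-0.1,0]],[[6,-1,3],[0.2,0,0]],[[6,0,0],[0,0,0]],[[6,0,0],[0,0,0]],[[6,0,0],[0,0,0]],[[6,0,0],[0,0,0]]]' 255
python3 - <<'E'
from h import *
go([550,-10,108],86.3)
E
```

```text
t: 24.95
eef_pos: [0.5532, 0.023, 0.1076]
tool_rot: [2.289, 2.149, -0.0]
ft_force: [0.7, -2.8, -1.6]
width: 0.0003
t 24.95 p [553.2  23.  107.6] w 0.3 F [ 0.7 -2.8 -1.6] heading 86.4 tilt z [ 0.001 -0.002 -1.   ]
tool delta [-33.1  -1.1  -0.4] rows 1.0
turn [0.08 0.09 0.1 ]
```

```bash
python3 -m handwheel '[[[6,0,0],[0,0,0]],[[6,0,0],[0,0,0]],[[6,0,0],[0,0,0]],[[6,0,0],[0,0,0]]]' 255
python3 - <<'E'
from h import *
from bench import env
go([557,73,108],86.3)
for n in ['wrist','side']:
    im=env.camera(n);cv2.imwrite(f'pics/{n}21.png',im[:,:,::-1])
crop('pics/side21.png',200,130,340,270,3,'pics/a.png')
E
```

```text
t: 25.28
eef_pos: [0.5548, 0.0492, 0.1076]
tool_rot: [2.287, 2.148, -0.002]
ft_force: [-0.1, -4.0, 0.6]
width: -0.0001
t 25.28 p [554.8  49.2 107.6] w -0.1 F [-0.1 -4.   0.6] heading 86.41 tilt z [ 0.001 -0.004 -1.   ]
tool delta [23.9  0.7 -0.5] rows 1.0
turn [0.09 0.2  0.11]
```

View pics/wrist21.png

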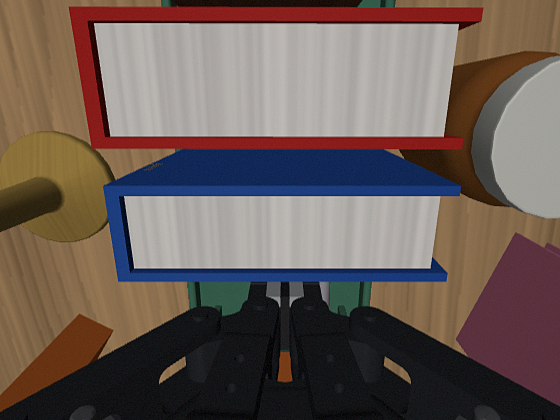

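View pics/a.png

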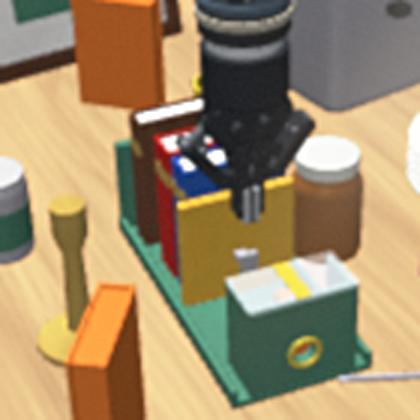

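```bash
python3 -m handwheel '[[[6,0,0],[0,0.1,0]],[[6,0,0],[0,0.1,0]],[[6,0,0],[0,0,0]],[[6,0,0],[0,0,0]],[[4,0,0],[0,0,0]]]' 255
python3 -m handwheel '[[[4,0,0],[0,0,0]],[[4,0,0],[0,0,0]]]'
python3 - <<'E'
from h import *
from bench import env
go([557,100,108],86.3)
for n in ['scene','side']:
    im=env.camera(n);cv2.imwrite(f'pics/{n}22.png',im[:,:,::-1])
crop('pics/side22.png',200,130,340,270,2.8,'pics/a.png');crop('pics/scene22.png',230,120,370,260,2.8,'pics/b.png')
cv2.imwrite('pics/ab22.png',np.hstack([cv2.imread('pics/a.png'),cv2.imread('pics/b.png')]))
E
```

```text
t: 25.8
eef_pos: [0.5566, 0.0779, 0.1076]
tool_rot: [2.289, 2.148, -0.0]
ft_force: [0.1, -5.1, -0.5]
width: -0.0
t: 25.97
eef_pos: [0.5571, 0.0859, 0.1076]
tool_rot: [2.289, 2.146, -0.002]
ft_force: [0.6, -5.7, 0.8]
width: -0.0002
t 25.97 p [557.1  85.9 107.6] w -0.2 F [ 0.6 -5.7  0.8] heading 86.31 tilt z [ 0.001 -0.003 -1.   ]
tool delta [14.  -1.  -0.4] rows 1.0
turn [0.09 0.18 0.01]
```

View pics/ab22.png

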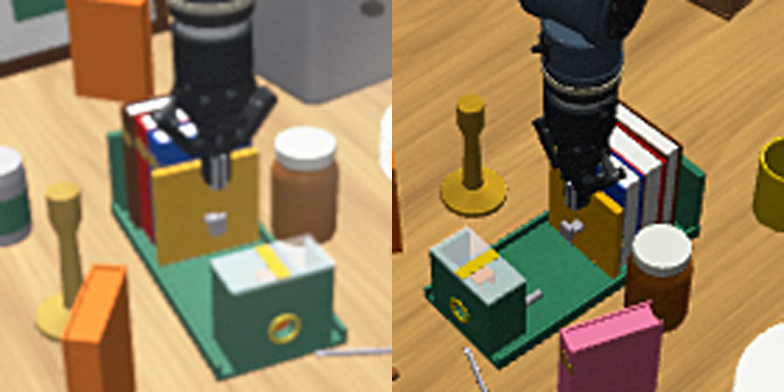

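Nearly closed. I'll take smaller steps now, watching for the force to rise.

```bash
python3 -m handwheel '[[[4,0,0],[0,0.1,0]],[[3,0,0],[0,0,0]]]' 255
for k in 1; do python3 -m handwheel '[[[2,0,0],[0,0,0]]]'; python3 -m handwheel '[[[2,0,0],[0,0,0]]]'; python3 -m handwheel '[[[1.5,0,0],[0,0,0]]]'; done
```

```text
t: 26.23
eef_pos: [0.5575, 0.093, 0.1076]
tool_rot: [2.29, 2.147, 0.0]
ft_force: [0.9, -6.5, -0.4]
width: 0.0002
t: 26.32
eef_pos: [0.5576, 0.0947, 0.1076]
tool_rot: [2.29, 2.147, -0.001]
ft_force: [0.7, -6.7, -0.1]
width: 0.0003
t: 26.4
eef_pos: [0.5577, 0.0963, 0.1076]
tool_rot: [2.29, 2.146, -0.002]
ft_force: [-0.0, -5.5, -0.1]
width: 0.0001
t: 26.48
eef_pos: [0.5578, 0.0975, 0.1076]
tool_rot: [2.29, 2.145, -0.003]
ft_force: [1.5, -5.7, 0.5]
width: -0.0004
```

```bash
python3 -m handwheel '[[[1.5,0,0],[0,0.1,0]]]' 255
python3 -m handwheel '[[[1.5,0,0],[0,0.1,0]]]'; python3 -m handwheel '[[[1.5,0,0],[0,0,0]]]'; python3 -m handwheel '[[[1.5,0,0],[0,0,0]]]'
```

```text
t: 26.57
eef_pos: [0.5578, 0.0986, 0.1077]
tool_rot: [2.291, 2.145, -0.001]
ft_force: [1.2, -6.2, -0.2]
width: -0.0002
t: 26.65
eef_pos: [0.5579, 0.0997, 0.1076]
tool_rot: [2.292, 2.145, -0.0]
ft_force: [1.5, -5.9, -0.7]
width: -0.0001
t: 26.73
eef_pos: [0.558, 0.1008, 0.1076]
tool_rot: [2.292, 2.144, -0.001]
ft_force: [1.2, -5.4, -0.8]
width: 0.0
t: 26.82
eef_pos: [0.558, 0.1013, 0.1076]
tool_rot: [2.292, 2.142, -0.003]
ft_force: [-1.2, -12.3, 2.2]
width: -0.0002
```

```bash
python3 -m handwheel '[[[1.5,0,0],[0,0.1,0]]]' 255
python3 -m handwheel '[[[1.5,0,0],[0,0.1,0]]]'
python3 - <<'E'
from h import *
from bench import env
go([557,100,108],86.3)
for n in ['wrist','side','scene']:
    im=env.camera(n);cv2.imwrite(f'pics/{n}23.png',im[:,:,::-1])
E
```

```text
t: 26.9
eef_pos: [0.558, 0.1013, 0.1077]
tool_rot: [2.292, 2.14, -0.004]
ft_force: [-0.0, -13.3, 1.6]
width: -0.0001
t: 26.98
eef_pos: [0.558, 0.1013, 0.1077]
tool_rot: [2.293, 2.138, -0.006]
ft_force: [1.0, -11.0, 0.3]
width: 0.0
t 26.98 p [558.  101.3 107.7] w 0.0 F [  1.  -11.    0.3] heading 86.0 tilt z [ 0.002 -0.007 -1.   ]
tool delta [-1.4 -0.9 -0.3] rows 1.0
turn [ 0.11  0.4  -0.3 ]
```

View pics/wrist23.png

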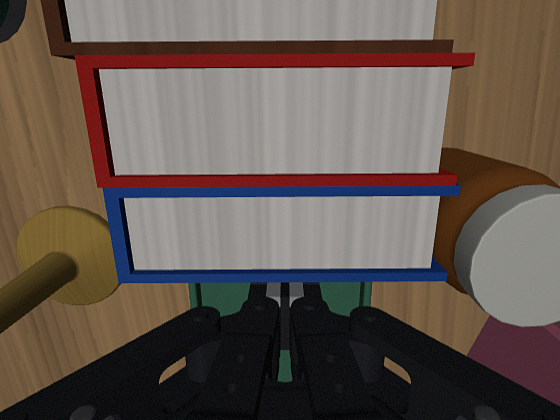

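```bash
python3 -m handwheel '[[[2.5,0,0],[0,0.4,0]]]'; python3 -m handwheel '[[[2.5,0,0],[0,0.2,0]]]'; python3 -m handwheel '[[[-5,0,0],[0,0,0]],[[-20,0,0],[0,0,0]],[[-25,0,-15],[0,0,0]],[[-20,0,-30],[0,0,0]],[[0,0,-40],[0,0,0]],[[0,0,-40],[0,0,0]],[[0,0,-30],[0,0,0]],[[0,0,0],[0,0,0]]]'
python3 - <<'E'
from h import *
from bench import env
go([557,100,108],86.3)
C=cams();import json
json.dump({n:{k:np.array(v).tolist() for k,v in env.camera_model(n).items()} for n in C},open('m24.json','w'))
for n in ['wrist','side','scene']:
    im=env.camera(n);cv2.imwrite(f'pics/{n}24.png',im[:,:,::-1])
crop('pics/side24.png',200,130,340,270,2.8,'pics/a.png');crop('pics/scene24.png',230,120,370,260,2.8,'pics/b.png')
cv2.imwrite('pics/ab24.png',np.hstack([cv2.imread('pics/a.png'),cv2.imread('pics/b.png')]))
E
```

```text
t: 27.22
eef_pos: [0.558, 0.1014, 0.1076]
tool_rot: [2.296, 2.138, -0.003]
ft_force: [0.0, -19.4, 2.1]
width: -0.0001
t: 27.3
eef_pos: [0.5579, 0.1014, 0.1076]
tool_rot: [2.297, 2.135, -0.004]
ft_force: [0.0, -16.2, 2.8]
width: -0.0003
t: 27.97
eef_pos: [0.5498, 0.031, 0.2675]
tool_rot: [-2.296, -2.136, 0.001]
ft_force: [0.6, 0.1, -0.1]
width: -0.0002
t 27.97 p [549.8  31.  267.5] w -0.2 F [ 0.6  0.1 -0.1] heading 85.88 tilt z [-0.004  0.004 -1.   ]
tool delta [ 68.8   3.  159.7] rows 4.0
turn [-0.27 -0.19 -0.42]
```

View pics/ab24.png

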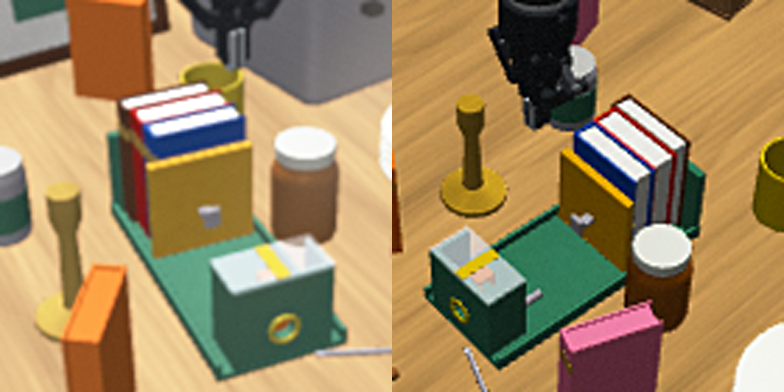

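View pics/wrist24.png

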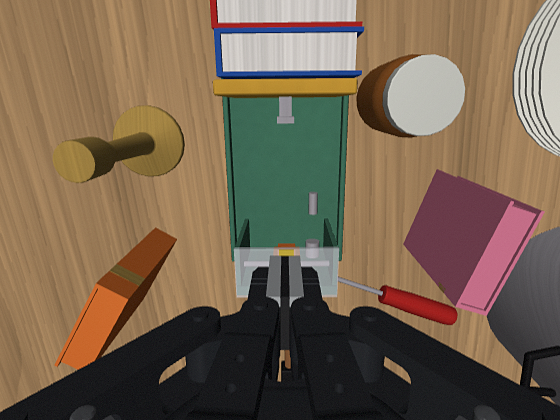

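View pics/side24.png

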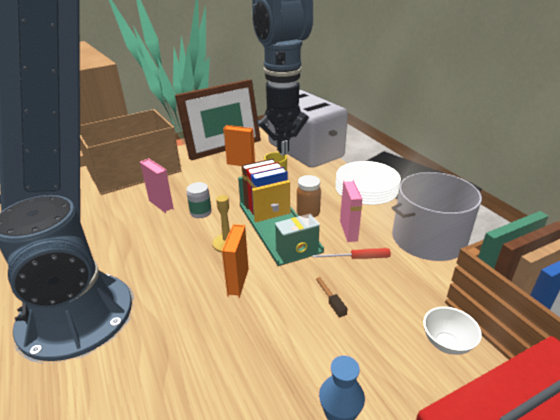

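View pics/scene24.png

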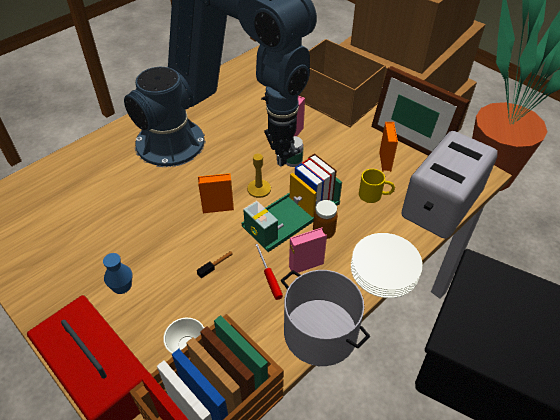

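```bash
python3 - <<'E'
from h import *
from bench import env
import json
m=json.load(open('m24.json'));S=Cam(m['scene']);D=Cam(m['side'])
# stop back top corners, crop px (a: side, b: scene x offset 392)
L=tri([(S,(230+(560-392)/2.8,120+153/2.8)),(D,(200+149/2.8,130+162/2.8))]);Rr=tri([(S,(230+(632-392)/2.8,120+207/2.8)),(D,(200+251/2.8,130+146/2.8))])
o=np.array([553.3,58.7]);Rk=np.array([[.998,-.0645],[.0645,.998]])
for q in (L,Rr): print((q[0]*1000).round(1),q[1],(Rk@(q[0][:2]*1000-o)).round(1))
E
python3 -m handwheel '[[[0,0,0],[0,0,0]],[[0,0,0],[0,0,0]],[[0,0,0],[0,0,0]],[[0,0,0],[0,0,0]]]'
python3 -c "
from bench import env
env.hand_in()"
```

```text
[502.2 117.2 121.8] [[0.2, -1.1], [0.8, 1.0]] [-54.8  55. ]
[612.2 117.4 112.8] [[-0.1, 0.3], [-0.2, -0.3]] [55.  62.4]
t: 28.45
eef_pos: [0.5457, 0.0318, 0.2563]
tool_rot: [-2.286, -2.13, 0.02]
ft_force: [0.1, -0.1, -0.1]
width: -0.0003
the job is handed in; nothing more can be done
```

The job is done and handed in at about 28.5 s of the 72 s allowed.

- **Catch and dowel:** I pushed the catch through the hole with the dowel at about 8–10 N, and the yellow stop sprang free. I then laid the dowel flat on bare table in front of the rack; the later pictures show it lying there.
- **Books:** I set the red and then the blue book down upright beside the brown one, lowering each until the force showed contact. The vertical force reached about 39 N for red and 21 N for blue.
- **Stop:** I pushed it until it no longer moved and the force rose from about 6 N to 19 N. At that point it should stand at about 0.135 m, judging from the tool position.
- **Last checks:** The final pictures show three upright books pressed between the stop and the wall, the other goods where they stood, and the robot touching nothing.

**Check that disagreed:** a rough two-camera measurement of the stop's back top edge gave rack y = 55 mm at the left corner, against about 53 expected. It gave 62 mm at the right corner, but the height there also came out about 7 mm too low. I put that down to picking that corner badly and relied on the force and the pictures.

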